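# Level the fixture plate with a bar spirit level

### The job

Level the fixture plate: lay the bar spirit level on the middle of the plate the long way, in line with the side screw, and turn that foot screw until the bubble lies centred between the vial's two rings. Then take the level up again, lay it a quarter turn round on the middle of the plate, in line with the far screw, and turn the far screw until the bubble is centred again. Leave the level lying there on the plate, now level both ways, and do not disturb anything else on the table.

Things in the scene. Friction and masses are not known exactly. Their poses are not given: they have to be found in the camera images.
- level_mid (a point): Bar spirit level, loose, about 0.35 kg: dark steel bar 100 long, 28 wide, 40 high, flat underneath, a yellow-green vial in a slot of its top. The point is its centre, 20 above the underside; x along the bar, y across, z up; both ends alike. Gripped from above by its flat long sides.
- bubble (a joint): Pale bubble's place in the vial, m along the level's own x from the middle (-0.016 to 0.016). It runs to the higher end, 4.5 mm per 0.01 rad of slope along the level (positive: the +x end is higher), and settles in 1 s. It is 14 mm long; two black rings stand 10 mm either side of the middle: centred is between the rings, within 3 mm of the middle.
- plate_top (a point): Centre of the top face of the aluminium fixture plate, about 50 above the table, 150 along its x, 180 along its y (the long way). It rocks a few hundredths of a radian on a ball under its centre, held by two foot screws, each in a tongue at its edge; the unit below is bolted down. Its own tilt reading is too noisy to level by.
- screw_side_grip (a point): Side foot screw, on the plate's +y tongue, 125 from the plate's centre. Head: upright steel bar 42 long, 12 thick, 28 high, pinched across its thickness. Point: on the axis, 79 above the table, 12 below the bar's top; x along the bar. It turns without rising; the plate climbs on it: clockwise from above raises the +y end, 0.02 rad of slope per rad, no backlash, 0.06 N m; stays as left; at most 1.5 rad needed.
- screw_far_grip (a point): Far foot screw, on the plate's +x tongue (away from the robot), 112 from the plate's centre. Same head, point and axes as the side screw. Clockwise from above raises the plate's +x edge, 0.02 rad of slope per rad of turn, no backlash, 0.06 N m; it stays as left; at most 1.5 rad of turn needed.
- bracket: Bystander, to be left alone: aluminium L-shaped bracket, 60 x 50 x 55 (mm); origin in its underside.
- bearing: Bystander, to be left alone: steel bearing ring, 16 high, 52 across (mm); origin in its underside.
- jaw: Bystander, to be left alone: dark steel block with two holes, 50 x 70 x 30 (mm); origin in its underside.
- driver: Bystander, to be left alone: screwdriver lying flat, about 200 long (mm); origin in its underside.
- cleaner: Bystander, to be left alone: white bottle, 60 across, 150 high (mm); origin in its underside.
- grease: Bystander, to be left alone: grey jar with black lid, 64 across, 70 high (mm); origin in its underside.
- spanner: Bystander, to be left alone: open spanner lying flat (mm); origin in its underside.
Things that resemble listed ones, but are neither listed nor needed, are in the scene too. What is shaped like the part that bears level_mid but red is not meant.

How it is judged:
By the outcome, as a careful person would: the job done as asked, in the order asked, and still so for the second after the job is handed in, with the robot touching nothing.
It also fails if it takes over 72 s, if anything falls off the work surface, if the arm or the gripper's body presses on something with over 40 N, if the wrist force passes 120 N, or if a joint passes its speed limit or range.

### The arm

A 6-joint arm with a two-finger parallel gripper is mounted at the origin on the work surface. World frame = base frame: x ahead of the robot, y to its left, z up, the work surface at z = 0. Lengths are in mm, angles in rad, forces in N, time in s.
With the tool pointing down it reaches from about 275 to 875 mm from the base axis. Payload 12.5 kg.
Tool frame: the origin (TCP) lies on the centre line of the jaws, within the pads' length; the fingertips stand 14 mm ahead of it and the grasp point (between the pads) lies 5 mm behind it; z points along the fingers, x is the direction in which the jaws open and shut, and the axes are right-handed (so a half turn about z gives the same grasp; the last joint's range is limited). The gripper opens to 85 mm and grips with 20 to 120 N. Pads are 22 mm wide; open, the fingers measure 114 mm over their backs; the gripper's body (76 mm by 85 mm) begins 54 mm behind the grasp point. The pads swing forward as they close: fully open they stand 13 mm farther back than shut.
Start: joints at [1.058, 0.351, 1.652, -0, 1.139, -0.085], TCP at [228.146, 500.433, 224.49] pointing down, gripper open.
Joint ranges: [-2.75, 2.75], [-0.79, 2.1], [0.01, 2.65], [-1.57, 4.71], [0.07, 3.14], [-2.87, 2.87]. Speed limits (rad/s): [2.22, 2.22, 2.79, 3.14, 3.14, 3.14].

### API

Orientations are given as a unit quaternion [x, y, z, w].
In Python, from bench import readout, vision, job gives the robot as it stands.
- The arm moves only by the shell command python3 -m creep 'ROWS'. ROWS is JSON, a list of rows, each an object with "slide": the shift along the tool's x, y, z in cm, a list of three; "yaw": the turn about the tool's z in rad; "fingers": the finger opening in cm, from 0 to 8.54. A call has 1 to 8 rows; each row is the pose to reach, as a shift and turn from the pose commanded when the call began, along the tool's axes at that moment; what a row does not reach only later rows make up. A row lasts 1/10 s, in which the tool goes at most 50 mm and 8.59 degrees, less where a joint would pass 70% of its speed; a pose out of reach is approached as far as the arm can. A call with a gripper value outside its range is refused whole. The fingers move at their own pace and stop on an object; the grip force is fixed at half the most. Time passes only in rows, so rows that repeat a pose let the fingers close. It gives the time, the measured TCP pose, the force and the opening at its end, in the units of the state.
- readout.sense(): the state, without advancing time (a new reading comes with each control period).
- vision.snapshot(name): name is "scene" or "side" or "wrist"; returns a dict with "pixels" (400x640x3 uint8, blue, green, red), "fx", "fy", "cx", "cy" (pixels), "world_from_camera" (4x4, takes a point from camera to world coordinates). Camera axes: x right, y down, z forward; pixel columns grow to the right and rows downward; lengths in mm; the calibration is good to about 2 mm. A picture is of the moment at which its call begins. There is no depth.
- job.sign_off(): hands the job in, once; it reports no verdict.
The state is a dict: "t": time; "q": joint angles; "qvel": joint speeds; "tau": joint torques, N m; "position": TCP position; "tool_rot": TCP orientation; "contact_force": force on the tool from outside, world axes, zero at the start; "wrist_torque": the same for the moment, N m; "finger_gap": opening from 0.0 (shut) to 1.0 (fully open).
Only numpy, scipy, OpenCV 4.12 (cv2) and the standard library are available. Lean on these libraries where they do the work, as an engineer would, in place of code of your own. Each camera call takes 0.05 s, during which the arm holds its last target.

## Working session

There is one attempt and no reset: what is moved stays moved. The work goes in short steps, Python scripts to look and compute and a shell command to move; the robot and the scene stay as the last step left them, time stands still between calls to the robot, and variables do not carry over. Pictures are saved under pics/ and viewed, and the job is handed in when it is done.

```bash
mkdir -p pics; ls; python3 - <<'E'
from bench import readout, vision
import cv2
s=readout.sense();print({k:(v if not hasattr(v,'tolist') else v.tolist()) for k,v in s.items()})
for n in ("scene","side","wrist"):
    d=vision.snapshot(n);cv2.imwrite(f"pics/a_{n}.png",d["pixels"]);print(n,d["fx"],d["fy"],d["cx"],d["cy"],d["world_from_camera"])
E
```

```text
pics
{'t': 0.0, 'q': [1.0583943117307335, 0.3512281426814381, 1.6524636776049808, -1.3424250993070917e-05, 1.1390934796173688, -0.08458419991095131], 'qvel': [-0.00025536069320461317, -2.2279538215379702e-05, -0.00011815486534460867, -0.0007551639644332357, 0.0007136638220523542, 0.0021531391664710896], 'tau': [0.002211243408964947, -50.610283613204956, -29.1408509016037, -4.5895411631136085e-05, 0.004499450151342899, -1.2695321061073628e-05], 'position': [227.98400633950655, 500.1315101223035, 223.94781306268536], 'tool_rot': [0.8410947210761041, 0.5408875248510551, -0.0005241699042533629, 0.0002844016904835492], 'contact_force': [-0.5254241693349483, 1.0658545924130007, -0.3014963069126325], 'wrist_torque': [-0.01083057710963808, 0.002125535135737331, 0.002197821593350236], 'finger_gap': 0.9967030351055066}
scene 451.4308671066526 451.4308671066526 324.2959213677839 195.8248850821623 [[-5.57126949e-01  6.50327006e-01 -5.16414898e-01  1.26829843e+03]
 [ 8.30400654e-01  4.41270261e-01 -3.40169534e-01  5.18965846e+02]
 [ 6.65710237e-03 -6.18348884e-01 -7.85875525e-01  1.19272152e+03]
 [ 0.00000000e+00  0.00000000e+00  0.00000000e+00  1.00000000e+00]]
side 406.8800417797652 406.8800417797652 320.43508950033316 198.0335861720268 [[ 9.52727517e-01 -1.37441470e-01  2.70961476e-01  2.10311253e+02]
 [-3.03317028e-01 -4.81865650e-01  8.22073157e-01 -9.18348971e+02]
 [ 1.75800839e-02 -8.65398947e-01 -5.00775002e-01  6.48560744e+02]
 [ 0.00000000e+00  0.00000000e+00  0.00000000e+00  1.00000000e+00]]
wrist 277.4471370098932 277.4471370098932 321.25685526972626 203.9714257221232 [[ 4.15402396e-01  8.67159806e-01  2.74726628e-01  1.57443971e+02]
 [ 9.09633399e-01 -3.95067304e-01 -1.28409131e-01  5.33002568e+02]
 [-2.81572886e-03  3.03241977e-01 -9.52909427e-01  3.73072042e+02]
 [ 0.00000000e+00  0.00000000e+00  0.00000000e+00  1.00000000e+00]]
```

View pics/a_scene.png

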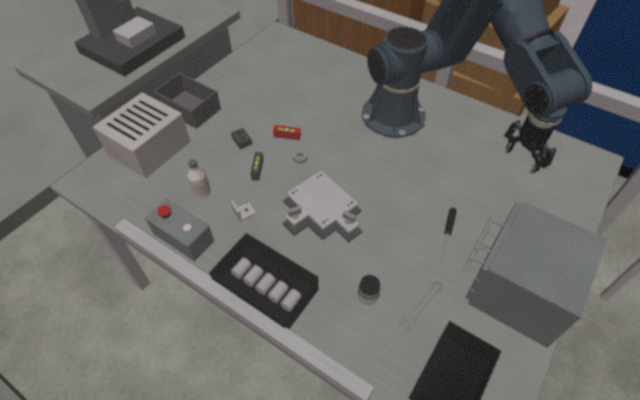

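View pics/a_side.png

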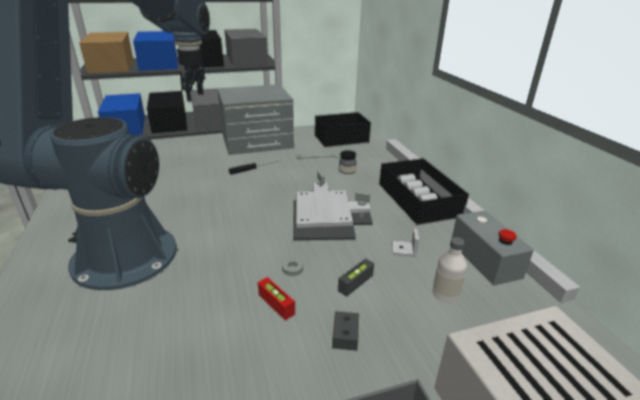

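View pics/a_wrist.png

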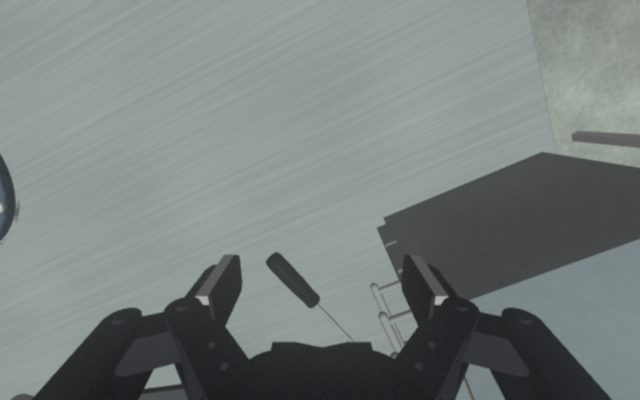

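The scene view shows the dark level at (257,165) and a red twin at (287,132). The plate is at (322,203), with screw heads near (294,214) and (352,215). The dark bar fits the description and the red one is excluded. I'll confirm with enlarged crops.

```bash
cat > h.py <<'E'
import numpy as np, cv2
from bench import readout, vision
from scipy.spatial.transform import Rotation as R
def snap(n,f=None):
    d=vision.snapshot(n)
    if f: cv2.imwrite(f"pics/{f}.png",d["pixels"])
    return d
def ray(d,u,v):
    T=np.array(d["world_from_camera"]);r=T[:3,:3]@[(u-d["cx"])/d["fx"],(v-d["cy"])/d["fy"],1]
    return T[:3,3],r/np.linalg.norm(r)
def onz(d,u,v,z):
    o,r=ray(d,u,v);return o+r*(z-o[2])/r[2]
def tri(*a):
    A=np.zeros((3,3));b=np.zeros(3)
    for d,u,v in a:
        o,r=ray(d,u,v);P=np.eye(3)-np.outer(r,r);A+=P;b+=P@o
    return np.linalg.solve(A,b)
def proj(d,p):
    T=np.array(d["world_from_camera"]);c=T[:3,:3].T@(np.array(p)-T[:3,3])
    return d["fx"]*c[0]/c[2]+d["cx"],d["fy"]*c[1]/c[2]+d["cy"]
def crop(d,x0,y0,x1,y1,k,f):
    cv2.imwrite(f"pics/{f}.png",cv2.resize(d["pixels"][y0:y1,x0:x1],None,fx=k,fy=k,interpolation=cv2.INTER_CUBIC))
E
python3 - <<'E'
from h import *
import pickle
a=snap("scene");b=snap("side");pickle.dump((a,b),open("s0.pkl","wb"))
crop(a,225,115,375,245,5,"c_scene")
crop(b,250,160,410,300,5,"c_side")
E
```

```text
(no output)
```

View pics/c_scene.png

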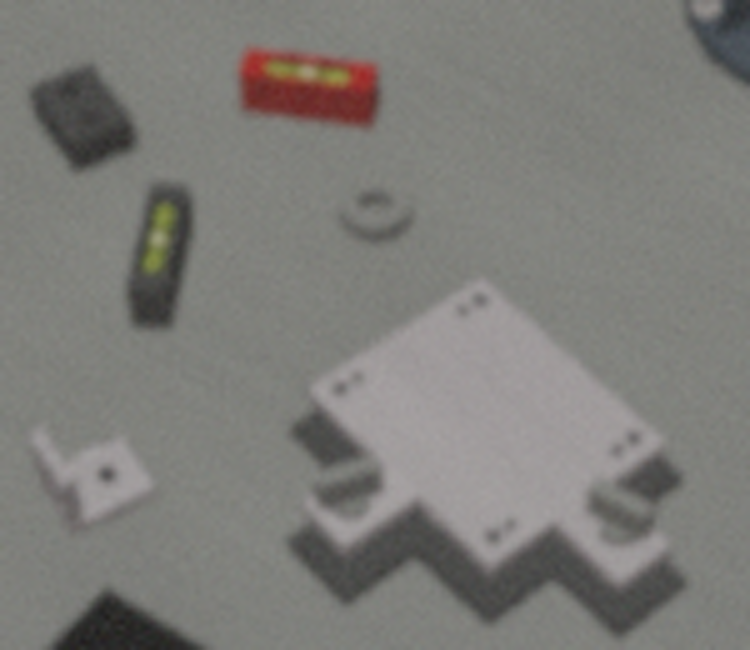

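View pics/c_side.png

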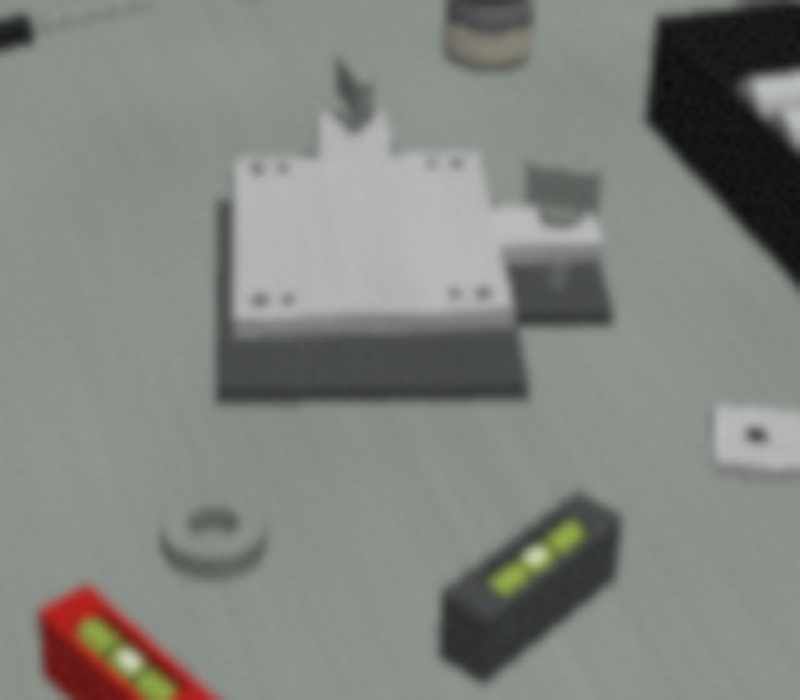

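```bash
python3 - <<'E'
from h import *
import pickle
a,b=pickle.load(open("s0.pkl","rb"))
S=lambda u,v:(a,225+u/5,115+v/5)
B=lambda u,v:(b,250+u/5,160+v/5)
np.set_printoptions(precision=1,suppress=True)
print("level top side")
L=[onz(*B(*p),40) for p in [(443,600),(485,628),(620,515),(580,492)]]
print(L,np.mean(L,0))
print("vial side",onz(*B(500,588),40),onz(*B(572,530),40),"scene",onz(*S(168,203),40),onz(*S(150,270),40))
pc=dict(nearR=((483,280),(237,320)),l=((312,388),(512,308)),farl=((490,570),(482,158)),r=((663,440),(237,160)))
for k,(s,t) in pc.items(): print(k,tri(S(*s),B(*t)),onz(*S(*s),50),onz(*B(*t),50))
print("far screw"); 
for p in [(316,487),(378,462)]: print(onz(*S(*p),91))
for p in [(527,170),(600,180)]: print(onz(*B(*p),91))
print("side screw")
for p in [(592,488),(655,520)]: print(onz(*S(*p),91))
for p in [(340,65),(372,100)]: print(onz(*B(*p),91))
T=readout.sense()["tool_rot"];print(R.from_quat(T).as_matrix())
print("bearing",onz(*S(377,212),16),"bracket",onz(*S(100,490),0),"jaw",onz(*S(85,105),30),"red",onz(*S(308,72),40))
E
```

```text
level top side
[array([ 468.2, -276.3,   40. ]), array([ 479.7, -298.5,   40. ]), array([ 568.2, -244.2,   40. ]), array([ 557., -223.,   40.])] [ 518.3 -260.5   40. ]
vial side [ 495.4 -276.    40. ] [ 542.2 -248.    40. ] scene [ 491.2 -269.2   40. ] [ 546.8 -239.9   40. ]
nearR [434.  -44.2  47.4] [434.2 -42.4  50. ] [434.1 -49.5  50. ]
l [576.  -81.3  52.2] [573.4 -81.9  50. ] [578.3 -79.3  50. ]
farl [624.5  90.1  44.5] [626.3  92.7  50. ] [621.6  79.7  50. ]
r [479.9 126.5  45.6] [482.  128.3  50. ] [478.5 117.8  50. ]
far screw
[658.3 -12.6  91. ]
[622.    7.4  91. ]
[612.8  -8.4  91. ]
[647.6 -30.   91. ]
side screw
[565.5 125.7  91. ]
[564.3 169.5  91. ]
[551.2 144.8  91. ]
[555.7  95.4  91. ]
[[ 0.4  0.9 -0. ]
 [ 0.9 -0.4 -0. ]
 [-0.   0.  -1. ]]
bearing [ 398.5 -157.4   16. ] bracket [ 688.8 -171.5    0. ] jaw [ 442.1 -388.    30. ] red [ 330.8 -267.4   40. ]
```

```bash
python3 -m creep '[{"slide":[-3,3.8,0],"yaw":0.12},{"slide":[-6,7.6,0],"yaw":0.26},{"slide":[-9,11.4,0],"yaw":0.4},{"slide":[-12,15.2,0],"yaw":0.54},{"slide":[-15,19,0],"yaw":0.68},{"slide":[-18,22.8,0],"yaw":0.82},{"slide":[-21,26.6,0],"yaw":0.96},{"slide":[-23,29,0],"yaw":1.1}]'
python3 - <<'E'
from h import *
import pickle
d=snap("wrist","w1");pickle.dump(d,open("w1.pkl","wb"))
print(readout.sense()["position"])
E
```

```text
[228.10764025 500.34465225 224.30884336]validation failed for argument at $[0]...
```

View pics/w1.png

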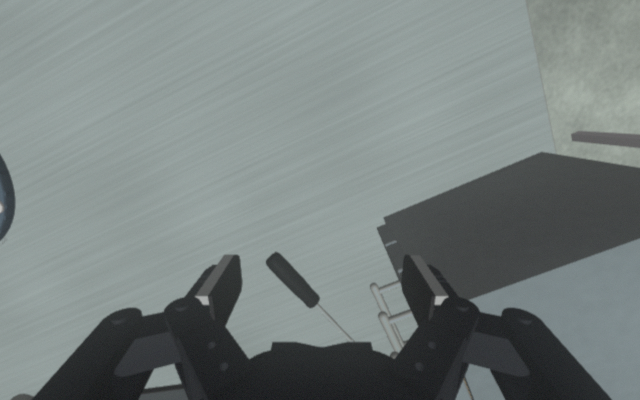

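```bash
python3 -m creep '[{"slide":[-3,3.8,0],"yaw":0.12,"fingers":8.5},{"slide":[-6,7.6,0],"yaw":0.26,"fingers":8.5},{"slide":[-9,11.4,0],"yaw":0.4,"fingers":8.5},{"slide":[-12,15.2,0],"yaw":0.54,"fingers":8.5},{"slide":[-15,19,0],"yaw":0.68,"fingers":8.5},{"slide":[-18,22.8,0],"yaw":0.82,"fingers":8.5},{"slide":[-21,26.6,0],"yaw":0.96,"fingers":8.5},{"slide":[-23,29,0],"yaw":1.1,"fingers":8.5}]'
python3 - <<'E'
from h import *
import pickle
d=snap("wrist","w2");pickle.dump(d,open("w2.pkl","wb"))
print(readout.sense()["position"])
E
```

```text
t: 1.1
position: [397.5, 168.4, 224.7]
tool_rot: [1.0, 0.018, 0.0, 0.0]
contact_force: [-0.1, 1.0, -0.5]
finger_gap: 0.992
[398.7158953  166.32556883 224.66336159]
```

View pics/w2.png

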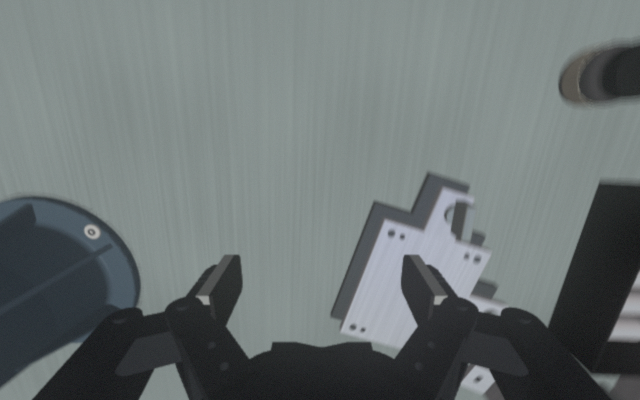

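```bash
python3 -m creep '[{"slide":[0.8,4,0],"yaw":0.12,"fingers":8.5},{"slide":[2,8.8,0],"yaw":0.26,"fingers":8.5},{"slide":[3.3,13.6,0],"yaw":0.4,"fingers":8.5},{"slide":[4.6,18.4,0],"yaw":0.54,"fingers":8.5},{"slide":[6,23.2,0],"yaw":0.68,"fingers":8.5},{"slide":[7.5,28,0],"yaw":0.82,"fingers":8.5},{"slide":[9,32.8,0],"yaw":0.96,"fingers":8.5},{"slide":[10.5,37.4,0],"yaw":1.09,"fingers":8.5}]'
python3 - <<'E'
from h import *
import pickle
d=snap("wrist","w3");pickle.dump(d,open("w3.pkl","wb"))
s=readout.sense();print(s["position"],R.from_quat(s["tool_rot"]).as_matrix()[:,0])
E
```

```text
t: 1.95
position: [517.9, -200.5, 224.5]
tool_rot: [0.865, -0.502, 0.0, -0.0]
contact_force: [0.9, 0.0, 0.8]
finger_gap: 0.997
[ 519.70954485 -205.9898119   224.38300473] [ 0.48628146 -0.87379681  0.00307958]
```

View pics/w3.png

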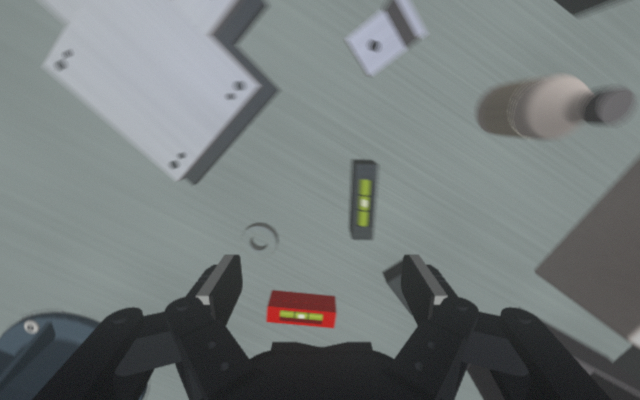

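```bash
python3 - <<'E'
from h import *
import pickle
d=pickle.load(open("w3.pkl","rb"))
crop(d,310,140,420,260,6,"c_w3")
E
```

```text
(no output)
```

View pics/c_w3.png

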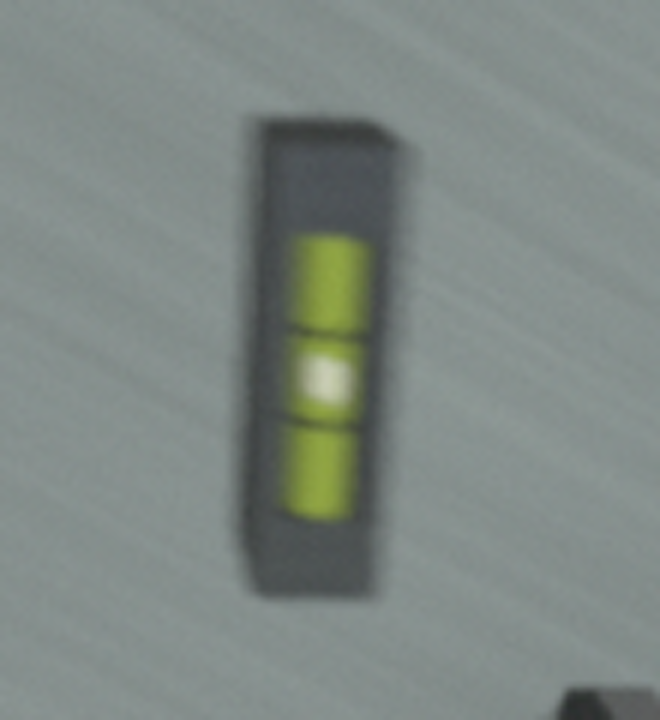

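```bash
python3 - <<'E'
from h import *
import pickle
d=pickle.load(open("w3.pkl","rb"))
W=lambda u,v,z=40:onz(d,310+u/6,140+v/6,z)
np.set_printoptions(precision=1,suppress=True)
c=[W(*p) for p in [(267,145),(398,147),(375,597),(258,597)]];print(c,np.mean(c,0))
v=[W(333,235),W(320,520)];print(v,np.mean(v,0))
for e in (c[0]-c[3],c[1]-c[2],v[0]-v[1]): print(np.linalg.norm(e),np.degrees(np.arctan2(e[1],e[0])))
s=readout.sense();M=R.from_quat(s["tool_rot"]).as_matrix();print(np.degrees(np.arctan2(M[1,0],M[0,0])),s["position"])
t=np.array([(np.mean(c,0)+np.mean(v,0))/2])[0];print(M.T@(t-s["position"]))
E
```

```text
[array([ 556.4, -224.6,   40. ]), array([ 569.1, -247.7,   40. ]), array([ 483.4, -297.6,   40. ]), array([ 470.7, -275.3,   40. ])] [ 519.9 -261.3   40. ]
[array([ 547.4, -246. ,   40. ]), array([ 492.9, -277.3,   40. ])] [ 520.1 -261.7   40. ]
99.58653795504217 30.596418121898367
99.17961919174327 30.192474944327998
62.871747111059385 29.865670682923042
-60.903384734680294 [ 519.7 -206.   224.4]
[ 48.1  26.7 184.5]
```

```bash
python3 -m creep '[{"slide":[2.8,1.5,2.5],"yaw":0,"fingers":8.5},{"slide":[4.8,2.5,6],"yaw":0,"fingers":7.5},{"slide":[5.6,2.95,10],"yaw":0,"fingers":6.5},{"slide":[5.6,2.95,12],"yaw":0,"fingers":6},{"slide":[5.6,2.95,12.5],"yaw":0,"fingers":6},{"slide":[5.6,2.95,12.5],"yaw":0,"fingers":6}]'
python3 - <<'E'
from h import *
import pickle
d=snap("wrist","w4")
s=readout.sense();M=R.from_quat(s["tool_rot"]).as_matrix();print(np.degrees(np.arctan2(M[1,0],M[0,0])),s["position"],s["t"])
E
```

```text
t: 2.6
position: [520.0, -261.3, 99.4]
tool_rot: [0.866, -0.5, -0.0, -0.0]
contact_force: [0.4, 0.7, 0.1]
finger_gap: 0.702
-59.96097713104709 [ 520.5480119  -261.5007457   100.40400704] 2.65
```

View pics/w4.png

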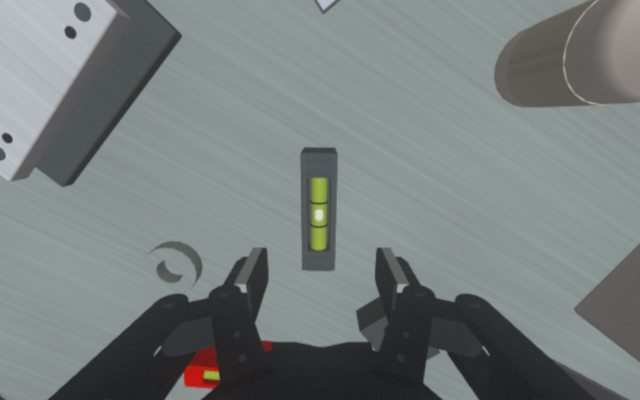

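```bash
python3 - <<'E'
from h import *
d=snap("wrist")
for p in [(301.5,153),(337,153),(335,270),(302.5,270)]: print(onz(d,*p,40))
print(np.mean([onz(d,*p,40) for p in [(301.5,153),(337,153),(335,270),(302.5,270)]],0))
E
```

```text
[ 557.22919751 -223.04834648   40.        ]
[ 570.51652154 -246.06862325   40.        ]
[ 484.2953388  -295.86595791   40.        ]
[ 470.37312771 -271.70245037   40.        ]
[ 520.60354639 -259.1713445    40.        ]
```

```bash
python3 -m creep '[{"slide":[0,0,3],"yaw":0,"fingers":6},{"slide":[0,0,6],"yaw":0,"fingers":6},{"slide":[0,0,7.5],"yaw":0,"fingers":5},{"slide":[0,0,7.7],"yaw":0,"fingers":3.5},{"slide":[0,0,7.7],"yaw":0,"fingers":1.5},{"slide":[0,0,7.7],"yaw":0,"fingers":1.5},{"slide":[0,0,7.7],"yaw":0,"fingers":1.5},{"slide":[0,0,7.7],"yaw":0,"fingers":1.5}]'
```

```text
t: 3.5
position: [520.3, -261.7, 23.1]
tool_rot: [0.866, -0.5, 0.0, 0.0]
contact_force: [-0.2, -0.2, 0.5]
finger_gap: 0.303
```

```bash
python3 -m creep '[{"slide":[0,0,-2],"yaw":0,"fingers":1.5},{"slide":[0,0,-6],"yaw":0,"fingers":1.5},{"slide":[-1.5,-0.9,-10],"yaw":-0.1,"fingers":1.5},{"slide":[-5,-3.1,-13],"yaw":-0.24,"fingers":1.5},{"slide":[-8.7,-5.4,-14],"yaw":-0.38,"fingers":1.5},{"slide":[-12.4,-7.7,-14],"yaw":-0.52,"fingers":1.5},{"slide":[-15.5,-9.6,-14],"yaw":-0.66,"fingers":1.5},{"slide":[-17.5,-10.8,-14],"yaw":-0.79,"fingers":1.5}]'
python3 - <<'E'
from h import *
import pickle
d=snap("wrist","w5");a=snap("scene");b=snap("side");pickle.dump((d,a,b),open("w5.pkl","wb"))
crop(a,225,115,375,245,5,"c_scene5")
E
```

```text
t: 4.3
position: [525.8, -53.6, 163.0]
tool_rot: [0.992, -0.125, 0.0, -0.0]
contact_force: [-0.6, 0.3, -3.3]
finger_gap: 0.308
```

View pics/w5.png

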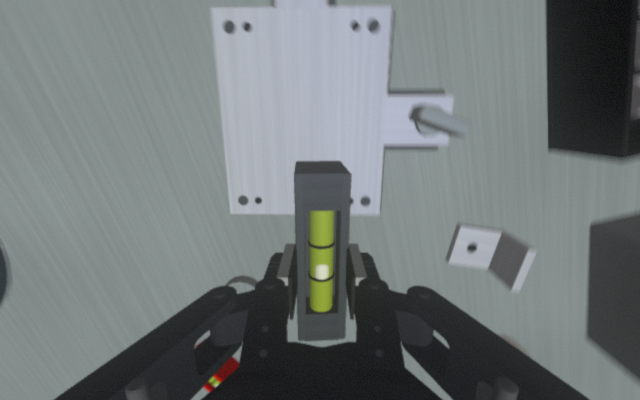

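View pics/c_scene5.png

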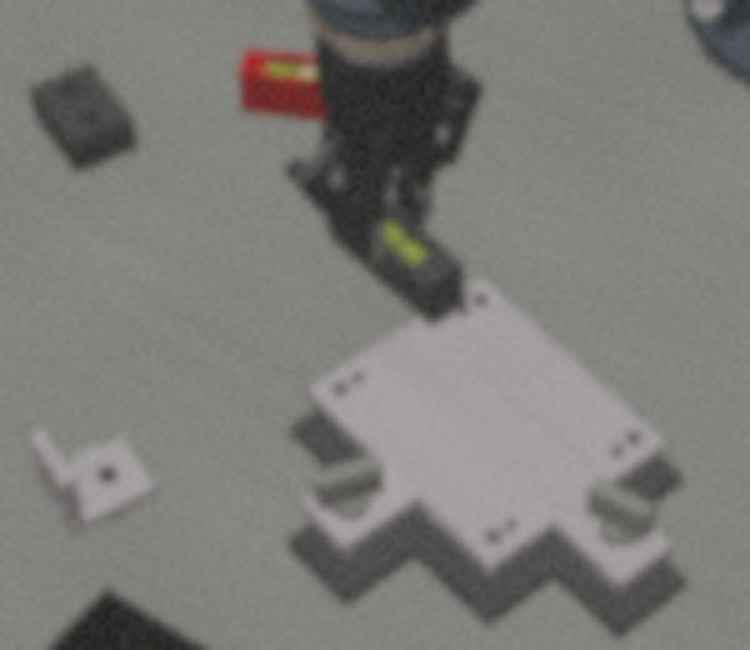

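Level is held square; the plate fills (210–395, 5–215) in the wrist view, far screw at (440,120). Measuring the plate and far screw.

```bash
python3 - <<'E'
from h import *
import pickle
d,a,b=pickle.load(open("w5.pkl","rb"))
np.set_printoptions(precision=1,suppress=True)
c=[onz(d,*p,50) for p in [(211,8),(394,5),(380,215),(231,214)]]
print(c,np.mean(c,0))
for i,j in ((0,3),(1,2),(1,0),(2,3)):
    e=c[i]-c[j];print(np.linalg.norm(e),np.degrees(np.arctan2(e[1],e[0])))
h=[onz(d,*p,50) for p in [(229,27),(373.5,26),(365,201),(243,200)]];print("holes",h,np.mean(h,0))
for i,j in ((0,3),(1,2),(1,0),(2,3)):
    e=h[i]-h[j];print(np.linalg.norm(e),np.degrees(np.arctan2(e[1],e[0])))
crop(d,370,70,490,170,6,"c_w5")
crop(d,200,0,420,220,3,"c_w5b")
s=readout.sense();M=R.from_quat(s["tool_rot"]).as_matrix();print(np.degrees(np.arctan2(M[1,0],M[0,0])),s["position"],s["t"])
E
```

```text
[array([479. , 124.1,  50. ]), array([622.8,  89.5,  50. ]), array([578.4, -85.1,  50. ]), array([433.8, -47. ,  50. ])] [528.5  20.4  50. ]
177.01577859544662 75.19722155208449
180.12867119917516 75.7539570398048
147.863443519326 -13.555354105631945
149.57870362717208 -14.758885171736834
holes [array([488.5, 107.9,  50. ]), array([603.9,  79.1,  50. ]), array([566.8, -66.9,  50. ]), array([450.3, -36.1,  50. ])] [527.4  21.   50. ]
148.93062446324583 75.15266557559069
150.66150684513855 75.74119856772758
118.96459545143586 -14.012103917882444
120.4994994092425 -14.842002625812688
-14.634585071189518 [526.  -55.  162.8] 4.45
```

View pics/c_w5.png

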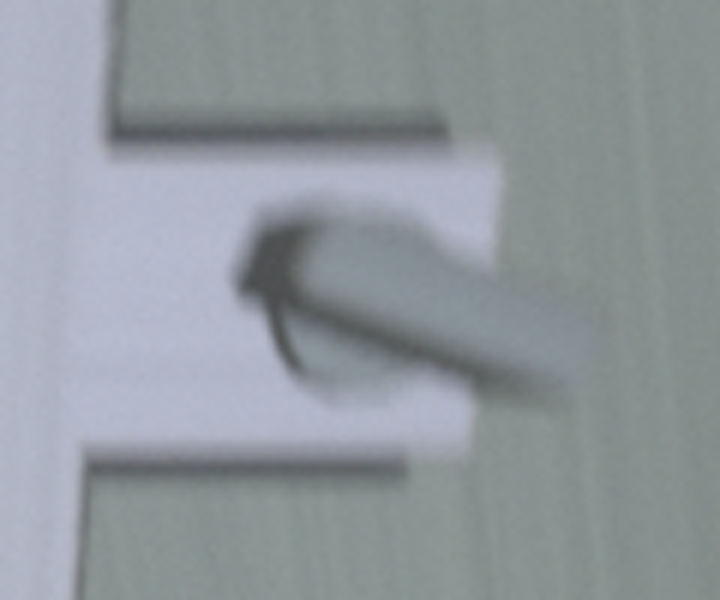

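View pics/c_w5b.png

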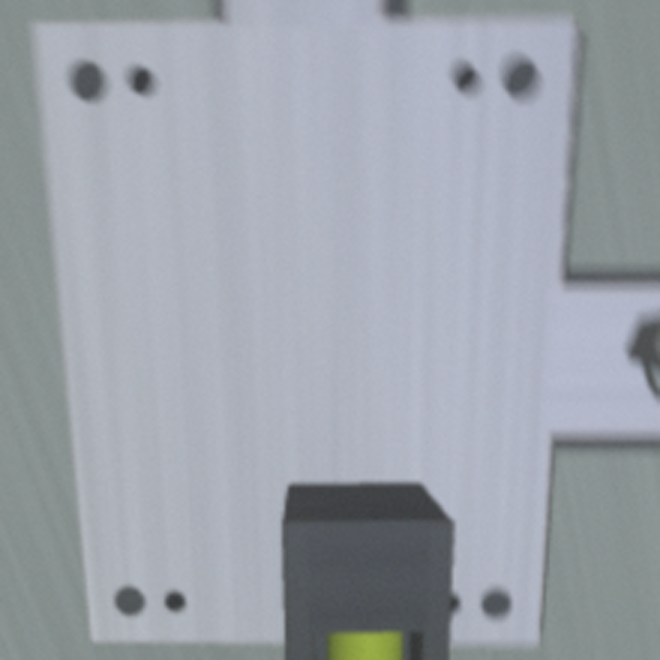

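```bash
python3 -m creep '[{"slide":[-0.6,-2.5,0],"yaw":0,"fingers":1.5},{"slide":[-1.4,-6,0.5],"yaw":0,"fingers":1.5},{"slide":[-1.74,-7.5,3],"yaw":0,"fingers":1.5},{"slide":[-1.74,-7.5,6],"yaw":0,"fingers":1.5},{"slide":[-1.74,-7.5,8],"yaw":0,"fingers":1.5},{"slide":[-1.74,-7.5,8.5],"yaw":0,"fingers":1.5},{"slide":[-1.74,-7.5,8.6],"yaw":0,"fingers":1.5}]'
python3 -m creep '[{"slide":[0,0,0.1],"yaw":0,"fingers":1.5},{"slide":[0,0,0.2],"yaw":0,"fingers":1.5}]'
```

```text
t: 5.15
position: [528.4, 20.2, 76.4]
tool_rot: [0.992, -0.129, -0.0, 0.0]
contact_force: [0.5, -0.3, -2.7]
finger_gap: 0.311
t: 5.35
position: [529.0, 20.7, 75.5]
tool_rot: [0.992, -0.129, 0.001, -0.0]
contact_force: [-0.1, 0.2, -2.3]
finger_gap: 0.306
```

```bash
python3 -m creep '[{"slide":[0,0,0.08],"yaw":0,"fingers":1.5},{"slide":[0,0,0.16],"yaw":0,"fingers":1.5}]'; python3 -m creep '[{"slide":[0,0,0.06],"yaw":0,"fingers":1.5},{"slide":[0,0,0.06],"yaw":0,"fingers":1.5}]'
python3 - <<'E'
from h import *
b=snap("side");crop(b,270,160,390,260,6,"c_s6")
E
```

```text
t: 5.55
position: [528.9, 21.1, 73.7]
tool_rot: [0.992, -0.128, 0.001, -0.0]
contact_force: [-0.2, 4.8, 4.9]
finger_gap: 0.305
t: 5.75
position: [528.9, 21.4, 73.3]
tool_rot: [0.992, -0.128, 0.001, -0.0]
contact_force: [-1.5, 3.7, 8.0]
finger_gap: 0.308
```

View pics/c_s6.png

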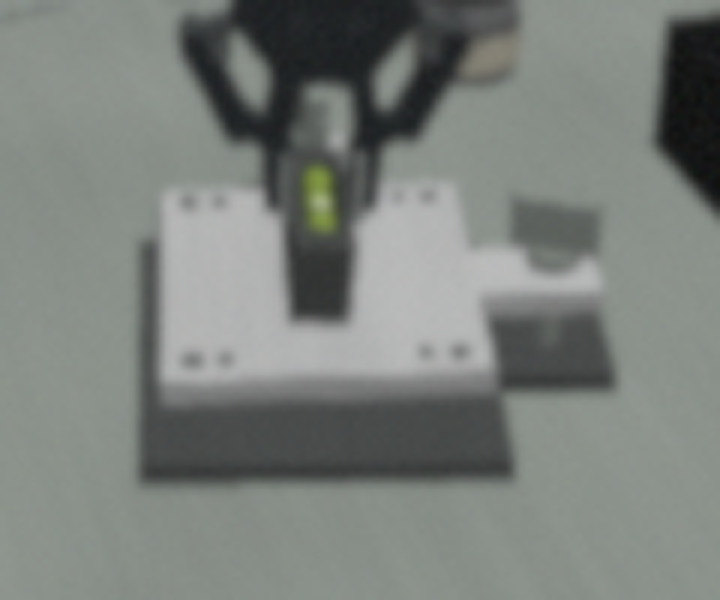

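```bash
python3 -m creep '[{"slide":[0,0,-0.05],"yaw":0,"fingers":3.5},{"slide":[0,0,-0.1],"yaw":0,"fingers":5},{"slide":[0,0,-0.1],"yaw":0,"fingers":6},{"slide":[0,0,-2],"yaw":0,"fingers":6},{"slide":[0,0,-5],"yaw":0,"fingers":6},{"slide":[0,0,-8],"yaw":0,"fingers":6},{"slide":[0,0,-9],"yaw":0,"fingers":6}]'
python3 - <<'E'
from h import *
import pickle
d=snap("wrist","w7");b=snap("side");a=snap("scene");crop(b,290,170,360,230,8,"c_s7");crop(a,275,165,375,245,8,"c_a7")
pickle.dump((d,a,b),open("w7.pkl","wb"))
E
```

```text
t: 6.5
position: [529.4, 20.9, 164.9]
tool_rot: [0.992, -0.128, 0.002, -0.0]
contact_force: [0.6, 0.4, 0.5]
finger_gap: 0.698
```

View pics/w7.png

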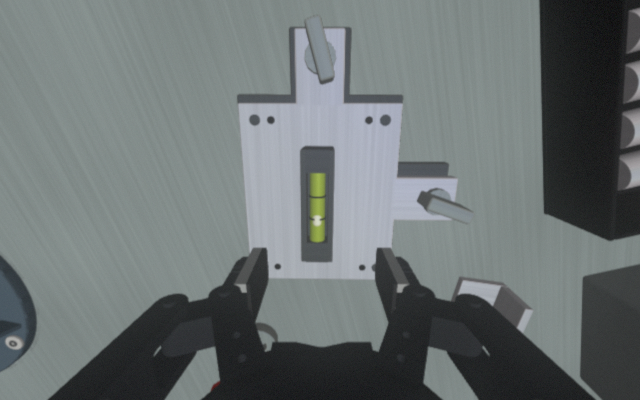

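View pics/c_s7.png

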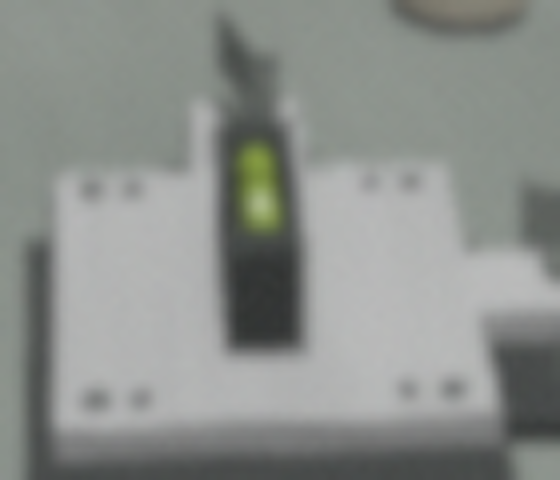

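View pics/c_a7.png

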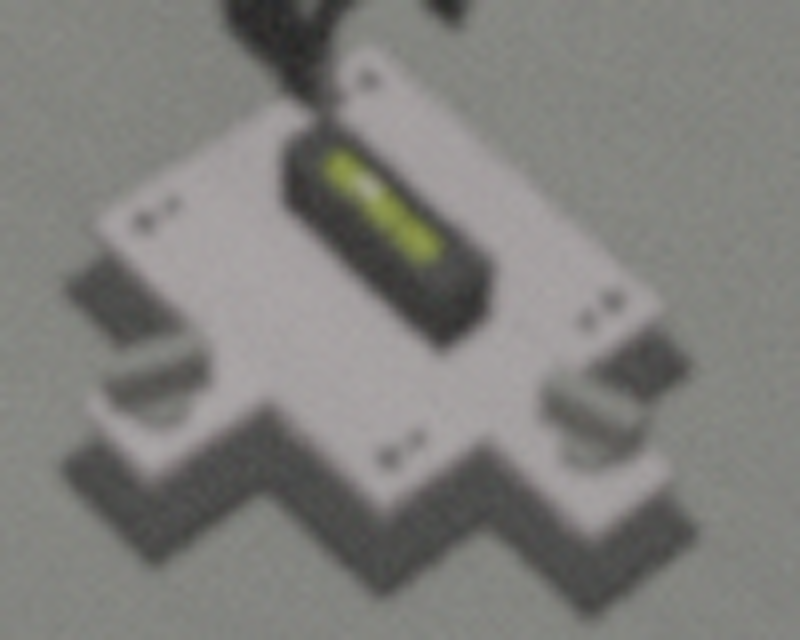

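```bash
python3 - <<'E'
from h import *
import pickle
d,a,b=pickle.load(open("w7.pkl","rb"))
crop(d,290,140,350,265,5,"c_w7v"); crop(d,280,0,480,230,3,"c_w7s")
E
```

```text
(no output)
```

View pics/c_w7v.png

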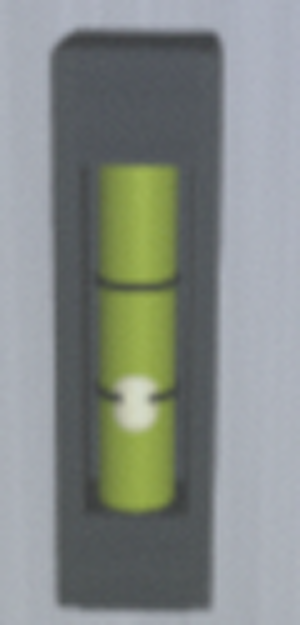

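View pics/c_w7s.png

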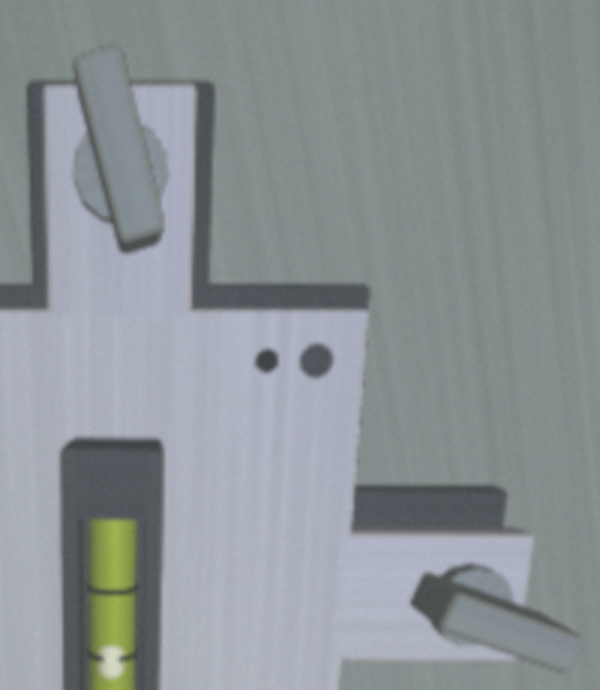

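```bash
python3 - <<'E'
from h import *
import pickle
d,a,b=pickle.load(open("w7.pkl","rb"))
np.set_printoptions(precision=1,suppress=True)
for n,P in dict(side=[(75,60),(121,46),(161,232),(122,243)],far=[(452,583),(580,635),(565,670),(440,622)]).items():
    c=[onz(d,280+u/3,v/3,91) for u,v in P];print(n,c,np.mean(c,0))
    m=[(c[i]+c[(i+1)%4])/2 for i in range(4)]
    e=(m[0]-m[2]) if n=="side" else m[1]-m[3]
    print(np.linalg.norm(e),np.degrees(np.arctan2(e[1],e[0])))
s=readout.sense();M=R.from_quat(s["tool_rot"]).as_matrix();print(np.degrees(np.arctan2(M[1,0],M[0,0])),s["position"],s["t"],s["q"])
y=np.radians(-14.8);ex=np.array([np.cos(y),np.sin(y)]);ey=np.array([-ex[1],ex[0]]);c=np.array([528.2,21])
print(c+112*ex,c+125*ey)
E
```

```text
side [array([554.5, 160.3,  91. ]), array([565.6, 160.3,  91. ]), array([565. , 119.7,  91. ]), array([555.1, 119.8,  91. ])] [560. 140.  91.]
40.554606298258065 89.99932288451505
far [array([621.8,  12.1,  91. ]), array([654.9, -12.5,  91. ]), array([649.7, -22.2,  91. ]), array([616.9,   1.6,  91. ])] [635.8  -5.2  91. ]
40.89093479203741 -36.29467401868068
-14.726771349610333 [528.2  20.9 162. ] 6.65 [-0.   0.4  1.8 -0.   1.   0.2]
[636.5  -7.6] [560.1 141.9]
```

```bash
python3 -m creep '[{"slide":[0,-3,0],"yaw":-0.08,"fingers":5},{"slide":[0,-7,0],"yaw":-0.18,"fingers":5},{"slide":[0,-10.5,0.5],"yaw":-0.257,"fingers":5},{"slide":[0,-12.3,2.5],"yaw":-0.257,"fingers":5},{"slide":[0,-12.4,4.5],"yaw":-0.257,"fingers":5},{"slide":[0,-12.4,5],"yaw":-0.257,"fingers":5},{"slide":[0,-12.4,5],"yaw":-0.257,"fingers":5}]'
python3 - <<'E'
from h import *
import pickle
d=snap("wrist","w8");b=snap("side");crop(b,290,140,390,220,7,"c_s8");pickle.dump((d,b),open("w8.pkl","wb"))
s=readout.sense();M=R.from_quat(s["tool_rot"]).as_matrix();print(np.degrees(np.arctan2(M[1,0],M[0,0])),s["position"],s["t"])
E
```

```text
t: 7.35
position: [558.9, 140.5, 110.7]
tool_rot: [1.0, -0.0, -0.002, 0.0]
contact_force: [0.6, 0.4, -0.5]
finger_gap: 0.587
-0.03385900893452205 [559.90711673 140.48047875 112.52323932] 7.45
```

View pics/w8.png

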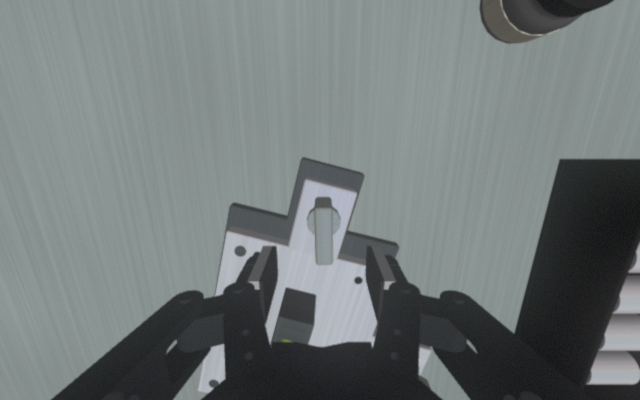

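View pics/c_s8.png

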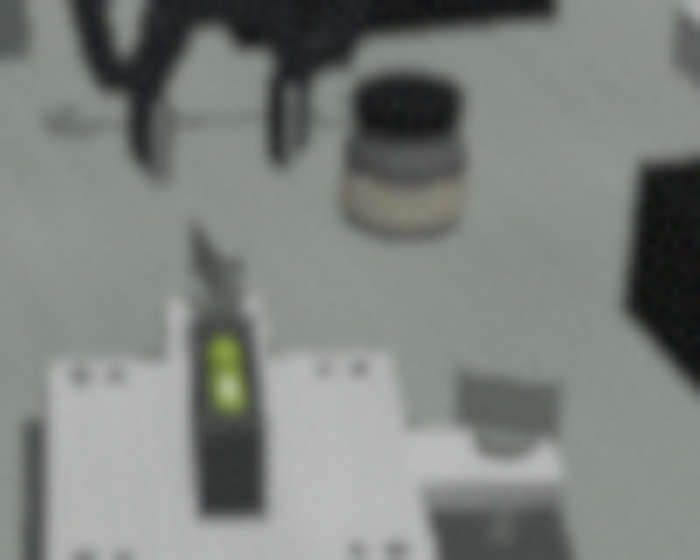

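```bash
python3 -m creep '[{"slide":[0.05,0,1.5],"yaw":0,"fingers":5},{"slide":[0.05,0,3],"yaw":0,"fingers":4},{"slide":[0.05,0,3.6],"yaw":0,"fingers":3},{"slide":[0.05,0,3.6],"yaw":0,"fingers":1.5},{"slide":[0.05,0,3.6],"yaw":0,"fingers":0.5},{"slide":[0.05,0,3.6],"yaw":0,"fingers":0.5},{"slide":[0.05,0,3.6],"yaw":0,"fingers":0.5},{"slide":[0.05,0,3.6],"yaw":0,"fingers":0.5}]'
python3 - <<'E'
from h import *
s=readout.sense();print(s["position"],s["contact_force"],s["wrist_torque"],s["finger_gap"])
a=snap("scene");crop(a,275,165,375,245,8,"c_a9");b=snap("side");crop(b,290,160,390,230,7,"c_s9")
E
```

```text
t: 8.25
position: [560.0, 140.8, 75.7]
tool_rot: [1.0, -0.0, -0.0, 0.0]
contact_force: [3.7, -0.4, -16.3]
finger_gap: 0.115
[559.97005407 140.76466373  75.73791952] [  3.70455313  -0.42057388 -16.2623398 ] [-0.15319066 -0.63816998 -0.03511124] 0.11494528634726996
```

View pics/c_s9.png

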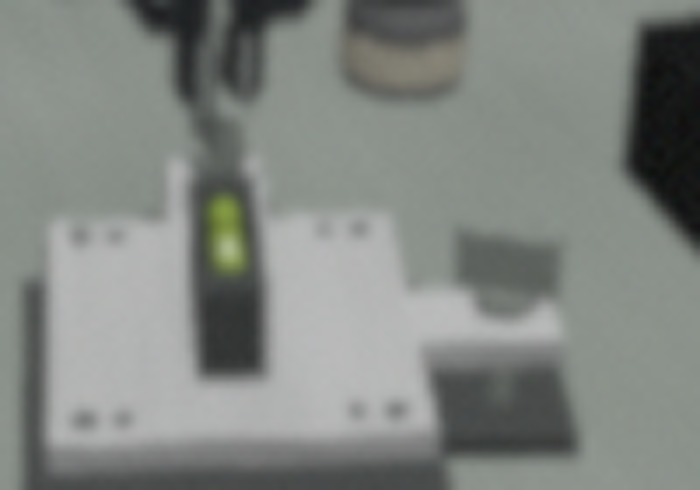

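View pics/c_a9.png

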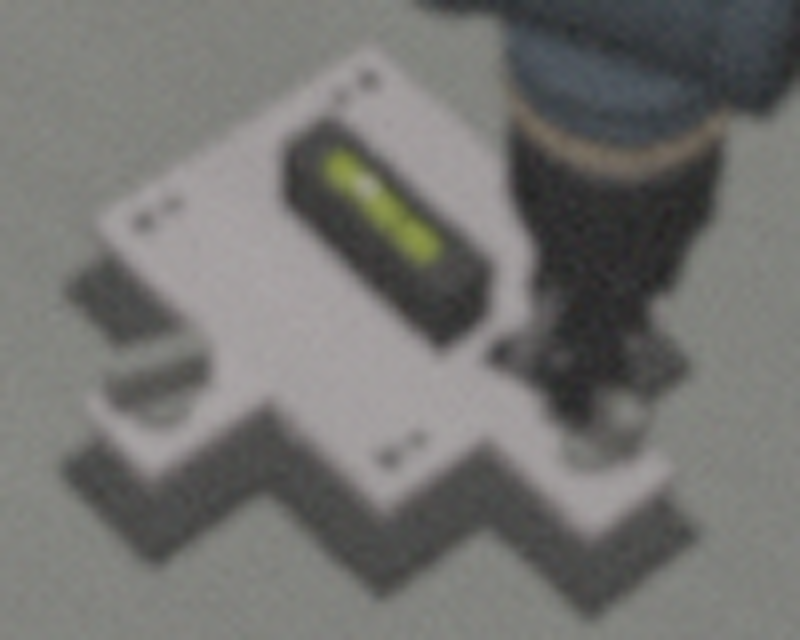

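```bash
python3 -m creep '[{"slide":[0,0,0],"yaw":0.06,"fingers":0.5},{"slide":[0,0,0],"yaw":0.16,"fingers":0.5},{"slide":[0,0,0],"yaw":0.28,"fingers":0.5},{"slide":[0,0,0],"yaw":0.4,"fingers":0.5},{"slide":[0,0,0],"yaw":0.52,"fingers":0.5},{"slide":[0,0,0],"yaw":0.64,"fingers":0.5},{"slide":[0,0,0],"yaw":0.74,"fingers":0.5},{"slide":[0,0,0],"yaw":0.8,"fingers":0.5}]'
python3 -m creep '[{"slide":[0,0,0],"yaw":0.08,"fingers":0.5},{"slide":[0,0,0],"yaw":0.18,"fingers":0.5},{"slide":[0,0,0],"yaw":0.28,"fingers":0.5},{"slide":[0,0,0],"yaw":0.36,"fingers":0.5},{"slide":[0,0,0],"yaw":0.4,"fingers":0.5},{"slide":[0,0,0],"yaw":0.4,"fingers":0.5},{"slide":[0,0,0],"yaw":0.4,"fingers":0.5}]'
python3 -m creep '[{"slide":[0,0,0],"yaw":0,"fingers":0.5},{"slide":[0,0,0],"yaw":0,"fingers":0.5},{"slide":[0,0,0],"yaw":0,"fingers":0.5},{"slide":[0,0,0],"yaw":0,"fingers":0.5}]'
python3 - <<'E'
from h import *
s=readout.sense();print(s["position"],s["contact_force"],s["wrist_torque"],s["finger_gap"])
a=snap("scene");crop(a,300,175,345,210,16,"c_a10");b=snap("side");crop(b,290,160,390,230,7,"c_s10")
E
```

```text
t: 9.15
position: [559.9, 140.8, 75.8]
tool_rot: [0.92, -0.391, -0.0, 0.0]
contact_force: [4.6, 0.3, -17.7]
finger_gap: 0.118
t: 9.85
position: [559.9, 140.9, 75.8]
tool_rot: [0.826, -0.564, -0.0, 0.0]
contact_force: [3.3, 0.4, -20.9]
finger_gap: 0.113
t: 10.25
position: [559.9, 140.9, 75.8]
tool_rot: [0.825, -0.565, -0.0, 0.0]
contact_force: [4.3, -0.1, -25.3]
finger_gap: 0.115
[559.89544735 140.86864289  75.82560138] [  4.32570907  -0.10334467 -25.33716659] [ 0.10967523 -0.54367331  0.05476309] 0.11539816129686702
```

View pics/c_s10.png

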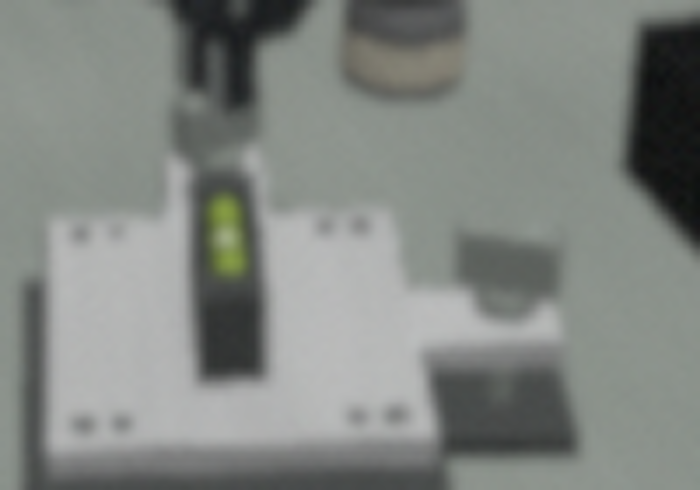

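View pics/c_a10.png

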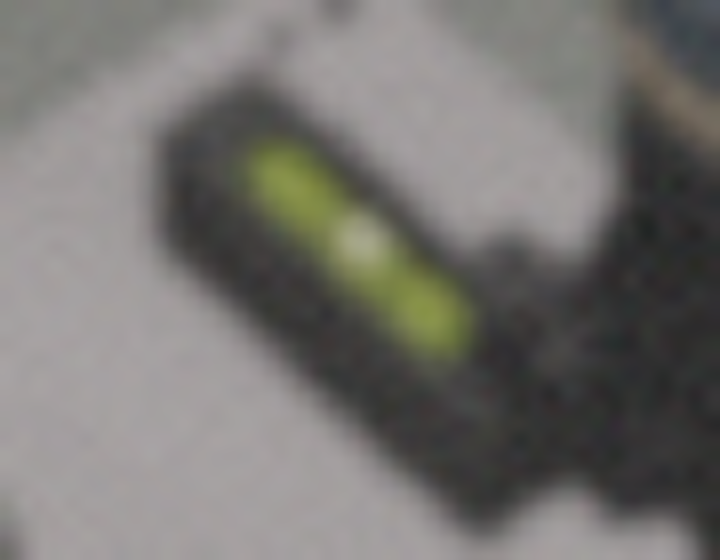

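```bash
python3 -m creep '[{"slide":[0,0,0],"yaw":0,"fingers":2.5},{"slide":[0,0,0],"yaw":0,"fingers":4},{"slide":[0,0,-1],"yaw":0,"fingers":5},{"slide":[0,0,-4],"yaw":0,"fingers":6},{"slide":[1.5,1.1,-7],"yaw":-0.14,"fingers":6},{"slide":[4.3,3.2,-8.6],"yaw":-0.28,"fingers":6},{"slide":[7.2,5.2,-8.6],"yaw":-0.42,"fingers":6},{"slide":[9,6.6,-8.6],"yaw":-0.56,"fingers":6}]'
```

```text
t: 11.15
position: [531.7, 31.4, 164.8]
tool_rot: [0.95, -0.312, 0.002, -0.0]
contact_force: [0.2, -0.0, -0.9]
finger_gap: 0.702
```

```bash
python3 -m creep '[{"slide":[0.3,0.7,0],"yaw":-0.14,"fingers":6},{"slide":[0.49,1.1,0],"yaw":-0.28,"fingers":6},{"slide":[0.49,1.13,0],"yaw":-0.383,"fingers":6},{"slide":[0.49,1.13,0],"yaw":-0.383,"fingers":6}]'
python3 - <<'E'
from h import *
import pickle
d=snap("wrist","w11");pickle.dump(d,open("w11.pkl","wb"));crop(d,280,130,360,270,4,"c_w11v")
s=readout.sense();M=R.from_quat(s["tool_rot"]).as_matrix();print(np.degrees(np.arctan2(M[1,0],M[0,0])),s["position"],s["t"])
E
```

```text
t: 11.55
position: [529.2, 21.0, 164.0]
tool_rot: [0.992, -0.128, 0.001, -0.0]
contact_force: [0.1, -0.2, -0.6]
finger_gap: 0.706
-14.856908964811414 [529.07509078  21.09729877 163.70890692] 11.6
```

View pics/w11.png

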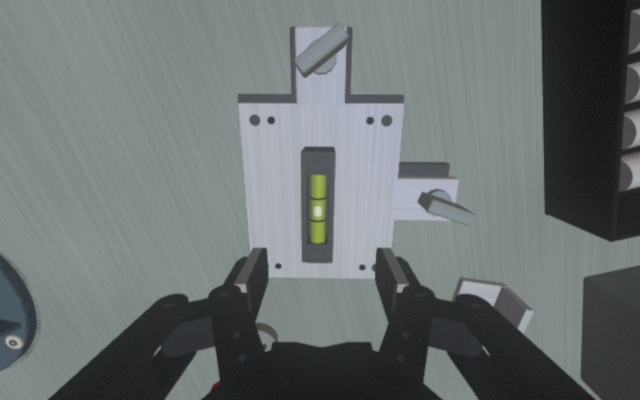

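View pics/c_w11v.png

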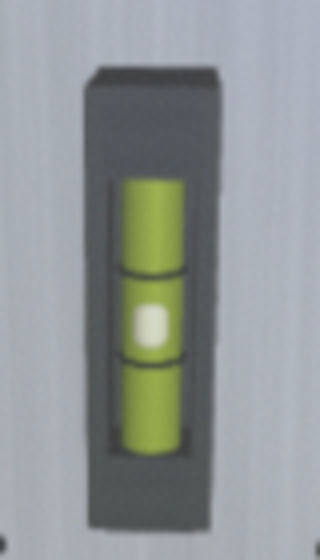

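```bash
cat >> h.py <<'E'
def vial(d,box,z=40):
    x0,y0,x1,y1=box;p=d["pixels"][y0:y1,x0:x1].astype(float);b,g,r=p[...,0],p[...,1],p[...,2]
    green=(g-b>50);yy,xx=np.nonzero(green)
    # all vial: fit main axis on world plane
    W=np.array([onz(d,x+x0,y+y0,z)[:2] for x,y in zip(xx,yy)])
    c=W.mean(0);u=np.linalg.svd(W-c,full_matrices=False)[2][0]
    if u@[1,1]<0:u=-u
    n=np.array([-u[1],u[0]]);t=(W-c)@u
    lo,hi=t.min(),t.max();mid=c+u*(lo+hi)/2
    # bubble: bright low-saturation pixels within vial hull
    P=[]
    for y in range(y0,y1):
        for x in range(x0,x1):
            q=onz(d,x,y,z)[:2];a=(q-mid)@u;m=(q-mid)@n
            if abs(a)<(hi-lo)/2-1 and abs(m)<4:
                bb,gg,rr=d["pixels"][y,x].astype(float);w=max(0,bb-95)
                P.append((a,w))
    P=np.array(P);return dict(len=hi-lo,mid=mid,ang=np.degrees(np.arctan2(u[1],u[0])),bub=(P[:,0]*P[:,1]).sum()/P[:,1].sum(),n=(P[:,1]>0).sum(),ext=(P[P[:,1]>20,0].min(),P[P[:,1]>20,0].max()))
E
python3 - <<'E'
from h import *
import pickle
d=pickle.load(open("w7.pkl","rb"))[0];print("before",vial(d,(300,140,336,265),88))
d=pickle.load(open("w11.pkl","rb"));print("after",vial(d,(300,140,336,265),88))
a=snap("scene");b=snap("side")
import cv2
cv2.imwrite("pics/a12.png",a["pixels"])
print(vial(b,(310,180,330,205),88),vial(a,(310,180,335,200),88))
d=snap("wrist");print(vial(d,(300,140,336,265),88))
E
```

```text
before {'len': np.float64(61.66207641249433), 'mid': array([526.73425316,  23.46715963]), 'ang': np.float64(74.5623503758206), 'bub': np.float64(-10.900519233414743), 'n': np.int64(96), 'ext': (np.float64(-16.35725702581116), np.float64(-6.072952575336225))}
after {'len': np.float64(60.7226350432505), 'mid': array([526.57355297,  22.48192856]), 'ang': np.float64(74.59518006782861), 'bub': np.float64(-1.0226201050107184), 'n': np.int64(99), 'ext': (np.float64(-5.693710820339043), np.float64(3.4458413447964253))}
{'len': np.float64(57.4501063891537), 'mid': array([526.54649941,  28.19671373]), 'ang': np.float64(75.98639076656143), 'bub': np.float64(-3.1807623918065127), 'n': np.int64(9), 'ext': (np.float64(-6.411472729371808), np.float64(-0.5298000469579999))} {'len': np.float64(56.15480072901454), 'mid': array([527.24794838,  21.99684184]), 'ang': np.float64(75.12030672238711), 'bub': np.float64(0.0028324362823541685), 'n': np.int64(7), 'ext': (np.float64(-3.2773533053109696), np.float64(4.877109458232815))}
{'len': np.float64(61.43955438202412), 'mid': array([526.5829994 ,  22.46386713]), 'ang': np.float64(74.40653664730024), 'bub': np.float64(-1.0248831221462242), 'n': np.int64(99), 'ext': (np.float64(-6.081261772125321), np.float64(3.932034002545542))}
```

```bash
python3 -m creep '[{"slide":[0,-3,0],"yaw":0.13,"fingers":5},{"slide":[0,-7,0],"yaw":0.27,"fingers":5},{"slide":[0,-10.5,0],"yaw":0.41,"fingers":5},{"slide":[0.04,-12.3,0],"yaw":0.55,"fingers":5},{"slide":[0.04,-12.4,0.5],"yaw":0.69,"fingers":5},{"slide":[0.04,-12.4,3],"yaw":0.83,"fingers":5},{"slide":[0.04,-12.4,5],"yaw":0.942,"fingers":5},{"slide":[0.04,-12.4,5.5],"yaw":0.942,"fingers":4.5}]'
python3 -m creep '[{"slide":[0,0,1.5],"yaw":0,"fingers":4},{"slide":[0,0,2.8],"yaw":0,"fingers":4},{"slide":[0,0,3.1],"yaw":0,"fingers":3},{"slide":[0,0,3.1],"yaw":0,"fingers":1.5},{"slide":[0,0,3.1],"yaw":0,"fingers":0.5},{"slide":[0,0,3.1],"yaw":0,"fingers":0.5},{"slide":[0,0,3.1],"yaw":0,"fingers":0.5},{"slide":[0,0,3.1],"yaw":0,"fingers":0.5}]'
python3 -m creep '[{"slide":[0,0,0],"yaw":0.05,"fingers":0.5},{"slide":[0,0,0],"yaw":0.1,"fingers":0.5},{"slide":[0,0,0],"yaw":0.14,"fingers":0.5},{"slide":[0,0,0],"yaw":0.14,"fingers":0.5},{"slide":[0,0,0],"yaw":0.14,"fingers":0.5},{"slide":[0,0,0],"yaw":0.14,"fingers":2},{"slide":[0,0,0],"yaw":0.14,"fingers":4},{"slide":[0,0,-1],"yaw":0.14,"fingers":5}]'
```

```text
t: 12.55
position: [559.4, 141.0, 105.5]
tool_rot: [0.825, -0.565, -0.001, 0.001]
contact_force: [-0.2, 0.5, -0.1]
finger_gap: 0.526
t: 13.35
position: [560.5, 141.0, 76.6]
tool_rot: [0.826, -0.564, 0.0, -0.0]
contact_force: [-0.9, -0.2, -1.4]
finger_gap: 0.11
t: 14.15
position: [560.0, 140.8, 85.8]
tool_rot: [0.784, -0.62, -0.001, 0.001]
contact_force: [0.4, -0.2, 0.6]
finger_gap: 0.562
```

```bash
python3 -m creep '[{"slide":[0,0,-3],"yaw":-0.1,"fingers":6},{"slide":[1,0.5,-6],"yaw":-0.24,"fingers":6},{"slide":[4,2.1,-7.6],"yaw":-0.38,"fingers":6},{"slide":[7.5,4,-7.6],"yaw":-0.52,"fingers":6},{"slide":[10,5.3,-7.6],"yaw":-0.66,"fingers":6},{"slide":[10.94,5.83,-7.6],"yaw":-0.8,"fingers":6},{"slide":[10.94,5.83,-7.6],"yaw":-0.94,"fingers":6},{"slide":[10.94,5.83,-7.6],"yaw":-1.083,"fingers":6}]'
python3 -m creep '[{"slide":[0,0,0],"yaw":0,"fingers":6},{"slide":[0,0,0],"yaw":0,"fingers":6}]'
python3 - <<'E'
from h import *
import pickle
d=snap("wrist","w13");pickle.dump(d,open("w13.pkl","wb"));crop(d,280,130,360,270,4,"c_w13v")
print(vial(d,(300,140,336,265),88))
a=snap("scene");print(vial(a,(310,180,335,200),88))
E
```

```text
t: 14.95
position: [529.0, 20.5, 163.3]
tool_rot: [0.992, -0.125, 0.001, -0.0]
contact_force: [-0.0, 0.7, -1.1]
finger_gap: 0.702
t: 15.15
position: [529.0, 21.1, 162.8]
tool_rot: [0.992, -0.13, 0.0, -0.0]
contact_force: [0.4, 0.0, -0.4]
finger_gap: 0.705
{'len': np.float64(60.57548044637579), 'mid': array([526.49712023,  22.06922483]), 'ang': np.float64(74.35762623795402), 'bub': np.float64(0.5386555147140126), 'n': np.int64(100), 'ext': (np.float64(-4.744051202829084), np.float64(5.224016640052906))}
{'len': np.float64(56.18333869799008), 'mid': array([527.12145371,  22.05723556]), 'ang': np.float64(74.52692705364045), 'bub': np.float64(0.2674152307810213), 'n': np.int64(8), 'ext': (np.float64(-3.3306332733945987), np.float64(4.85387104267893))}
```

View pics/c_w13v.png

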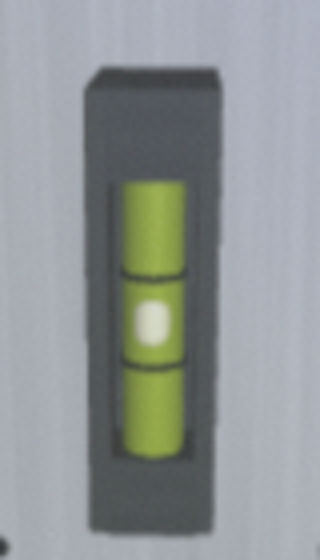

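View pics/w13.png

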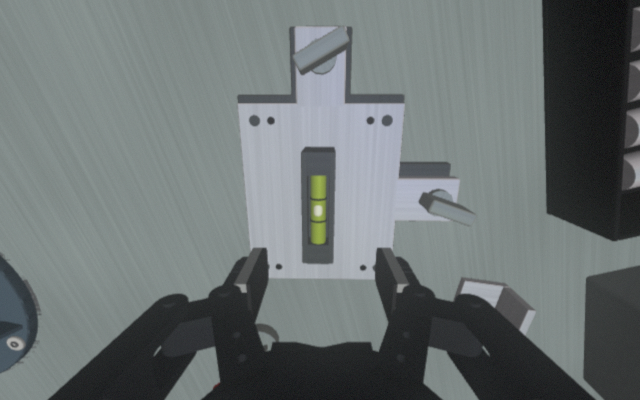

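```bash
python3 -m creep '[{"slide":[0,0,3],"yaw":0,"fingers":6},{"slide":[0,0,6],"yaw":0,"fingers":6},{"slide":[0,0,8],"yaw":0,"fingers":6},{"slide":[0,0,8.8],"yaw":0,"fingers":5},{"slide":[0,0,8.8],"yaw":0,"fingers":3},{"slide":[0,0,8.8],"yaw":0,"fingers":1.5},{"slide":[0,0,8.8],"yaw":0,"fingers":1.5},{"slide":[0,0,8.8],"yaw":0,"fingers":1.5}]'
python3 -m creep '[{"slide":[0,0,0],"yaw":0,"fingers":1.5},{"slide":[0,0,-1],"yaw":0,"fingers":1.5},{"slide":[0,0,-3],"yaw":0,"fingers":1.5},{"slide":[0,0,-5],"yaw":-0.1,"fingers":1.5},{"slide":[0,0,-6],"yaw":-0.22,"fingers":1.5},{"slide":[0,0,-6],"yaw":-0.35,"fingers":1.5},{"slide":[0,0,-6],"yaw":-0.48,"fingers":1.5},{"slide":[0,0,-6],"yaw":-0.61,"fingers":1.5}]'
python3 -m creep '[{"slide":[0,0,0],"yaw":-0.13,"fingers":1.5},{"slide":[0,0,0],"yaw":-0.26,"fingers":1.5},{"slide":[0,0,0],"yaw":-0.39,"fingers":1.5},{"slide":[0,0,0],"yaw":-0.52,"fingers":1.5},{"slide":[0,0,0],"yaw":-0.65,"fingers":1.5},{"slide":[0,0,0],"yaw":-0.78,"fingers":1.5},{"slide":[0,0,0],"yaw":-0.89,"fingers":1.5},{"slide":[0,0,0],"yaw":-0.961,"fingers":1.5}]'
python3 -m creep '[{"slide":[0,0,1],"yaw":0,"fingers":1.5},{"slide":[0,0,3],"yaw":0,"fingers":1.5},{"slide":[0,0,4.8],"yaw":0,"fingers":1.5},{"slide":[0,0,5.5],"yaw":0,"fingers":1.5},{"slide":[0,0,5.7],"yaw":0,"fingers":1.5}]'
python3 - <<'E'
from h import *
b=snap("side");crop(b,270,160,390,260,6,"c_s14")
s=readout.sense();M=R.from_quat(s["tool_rot"]).as_matrix();print(np.degrees(np.arctan2(M[1,0],M[0,0])),s["position"],s["t"],s["contact_force"])
E
```

```text
t: 16.05
position: [529.3, 21.0, 75.1]
tool_rot: [0.992, -0.128, 0.001, -0.0]
contact_force: [-0.3, -0.4, 0.9]
finger_gap: 0.302
t: 16.85
position: [528.8, 21.0, 135.0]
tool_rot: [0.984, 0.179, 0.0, 0.0]
contact_force: [0.4, -0.1, -2.8]
finger_gap: 0.308
t: 17.65
position: [528.8, 21.1, 134.9]
tool_rot: [0.79, 0.613, 0.0, 0.0]
contact_force: [0.6, 0.5, -4.0]
finger_gap: 0.308
t: 18.15
position: [528.4, 21.1, 76.5]
tool_rot: [0.792, 0.611, -0.001, -0.001]
contact_force: [-0.1, -0.9, -3.6]
finger_gap: 0.305
75.28473836027831 [528.69129628  21.06121982  76.93866551] 18.2 [ 0.44619482  0.81365224 -2.81881956]
```

View pics/c_s14.png

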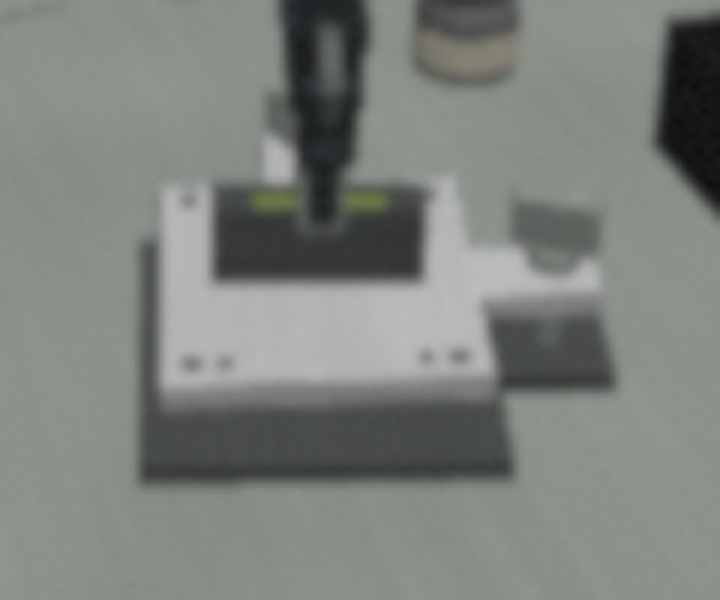

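```bash
python3 -m creep '[{"slide":[0,0,0.08],"yaw":0,"fingers":1.5},{"slide":[0,0,0.14],"yaw":0,"fingers":1.5},{"slide":[0,0,0.14],"yaw":0,"fingers":1.5}]'; python3 -m creep '[{"slide":[0,0,0.06],"yaw":0,"fingers":1.5},{"slide":[0,0,0.06],"yaw":0,"fingers":1.5}]'; python3 -m creep '[{"slide":[0,0,0.06],"yaw":0,"fingers":1.5},{"slide":[0,0,0.06],"yaw":0,"fingers":1.5}]'
```

```text
t: 18.5
position: [529.1, 21.1, 76.3]
tool_rot: [0.792, 0.611, 0.0, 0.0]
contact_force: [0.2, -0.3, -3.5]
finger_gap: 0.305
t: 18.7
position: [528.9, 21.1, 75.5]
tool_rot: [0.792, 0.611, 0.0, 0.0]
contact_force: [-0.6, -0.8, -0.8]
finger_gap: 0.306
t: 18.9
position: [528.6, 21.1, 75.0]
tool_rot: [0.792, 0.611, -0.0, -0.0]
contact_force: [-4.4, 0.4, 5.2]
finger_gap: 0.305
```

```bash
python3 -m creep '[{"slide":[0,0,-0.02],"yaw":0,"fingers":3.5},{"slide":[0,0,-0.05],"yaw":0,"fingers":5},{"slide":[0,0,-0.05],"yaw":0,"fingers":6},{"slide":[0,0,-2],"yaw":0,"fingers":6},{"slide":[0,0,-5],"yaw":0,"fingers":6},{"slide":[0,0,-8],"yaw":0,"fingers":6},{"slide":[0,0,-9],"yaw":0,"fingers":6},{"slide":[0,0,-9],"yaw":0,"fingers":6}]'
python3 -m creep '[{"slide":[0,0,0],"yaw":0,"fingers":6},{"slide":[0,0,0],"yaw":0,"fingers":6}]'
python3 - <<'E'
from h import *
import pickle
d=snap("wrist","w15");pickle.dump(d,open("w15.pkl","wb"));crop(d,280,130,360,270,4,"c_w15v")
print(vial(d,(300,140,336,265),88))
s=readout.sense();M=R.from_quat(s["tool_rot"]).as_matrix();print(np.degrees(np.arctan2(M[1,0],M[0,0])),s["position"],s["t"],s["contact_force"])
E
```

```text
t: 19.7
position: [529.5, 21.0, 165.7]
tool_rot: [0.792, 0.611, 0.001, 0.001]
contact_force: [0.1, 0.9, -1.0]
finger_gap: 0.701
t: 19.9
position: [528.2, 21.1, 163.3]
tool_rot: [0.792, 0.611, -0.001, -0.001]
contact_force: [-0.6, -0.7, -0.1]
finger_gap: 0.71
{'len': np.float64(62.30351882756821), 'mid': array([527.42849056,  19.73844459]), 'ang': np.float64(-15.153346648984181), 'bub': np.float64(10.503855561119103), 'n': np.int64(101), 'ext': (np.float64(5.578492131683591), np.float64(15.808215041664807))}
75.34233540908008 [528.27016894  21.06542868 163.39198391] 19.95 [ 0.69528386 -0.38721183 -0.39069023]
```

View pics/w15.png

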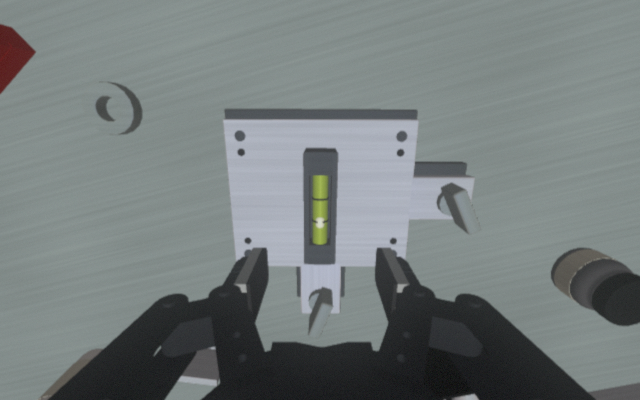

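View pics/c_w15v.png

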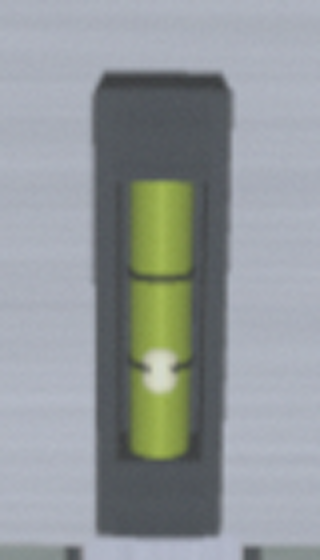

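```bash
python3 -m creep '[{"slide":[0,3,0],"yaw":0.1,"fingers":5},{"slide":[0.1,7,0],"yaw":0.24,"fingers":5},{"slide":[0.1,10,0.5],"yaw":0.372,"fingers":5},{"slide":[0.1,11.1,2.5],"yaw":0.372,"fingers":5},{"slide":[0.1,11.1,4.5],"yaw":0.372,"fingers":5},{"slide":[0.1,11.1,5],"yaw":0.372,"fingers":5},{"slide":[0.1,11.1,5],"yaw":0.372,"fingers":5}]'
python3 - <<'E'
from h import *
import pickle
d=snap("wrist","w16");pickle.dump(d,open("w16.pkl","wb"))
crop(d,240,170,400,290,5,"c_w16")
s=readout.sense();M=R.from_quat(s["tool_rot"]).as_matrix();print(np.degrees(np.arctan2(M[1,0],M[0,0])),s["position"],s["t"],s["contact_force"])
E
```

```text
t: 20.65
position: [635.8, -5.9, 113.5]
tool_rot: [0.891, 0.454, -0.001, -0.001]
contact_force: [0.8, 0.6, -0.0]
finger_gap: 0.587
54.03787687365797 [636.32644038  -5.97056435 114.68843637] 20.7 [ 0.2208953  -0.13665857  0.53856349]
```

View pics/w16.png

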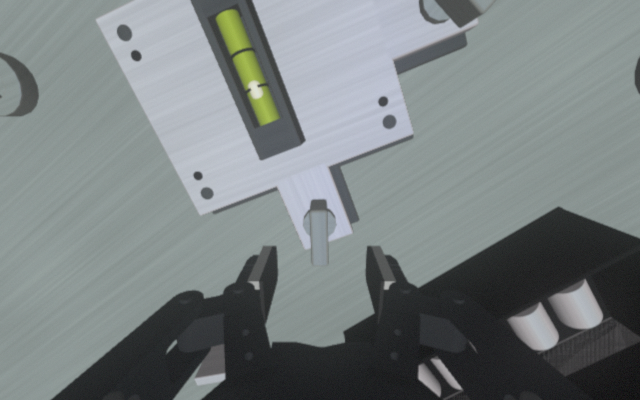

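View pics/c_w16.png

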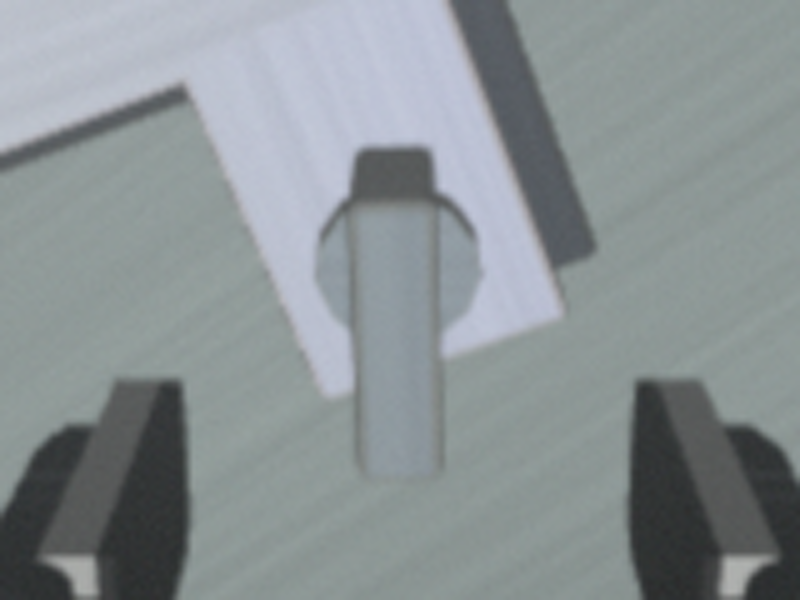

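```bash
python3 - <<'E'
from h import *
import pickle
d=pickle.load(open("w16.pkl","rb"))
np.set_printoptions(precision=0,suppress=True)
for z in (0,40,60): print(z,onz(d,345,335,z),onz(d,560,208,z))
a,b=pickle.load(open("s0.pkl","rb"))
# bin top corners in both: scene left corner (250,235), right (318,275) ; side near (380,178)... 
print(tri((a,250,236),(b,467,192)),tri((a,319,274),(b,420,158)),tri((a,211,281),(b,465,212)))
print(onz(a,250,236,40),onz(a,319,274,40),onz(b,380,178,40),onz(b,380,178,0))
E
```

```text
0 [786. -81.   0.] [783. 180.   0.]
40 [754. -63.  40.] [751. 159.  40.]
60 [738. -54.  60.] [735. 148.  60.]
[846. -81. 115.] [842. 158. 120.] [937. -83.  20.]
[766. -80.  40.] [756. 166.  40.] [768. 152.  40.] [804. 222.   0.]
```

```bash
python3 -m creep '[{"slide":[0,0,1.5],"yaw":0,"fingers":5},{"slide":[0,0,3],"yaw":0,"fingers":4},{"slide":[0,0,3.7],"yaw":0,"fingers":3},{"slide":[0,0,3.7],"yaw":0,"fingers":1.5},{"slide":[0,0,3.7],"yaw":0,"fingers":0.5},{"slide":[0,0,3.7],"yaw":0,"fingers":0.5},{"slide":[0,0,3.7],"yaw":0,"fingers":0.5},{"slide":[0,0,3.7],"yaw":0,"fingers":0.5}]'
python3 -m creep '[{"slide":[0,0,0],"yaw":-0.05,"fingers":0.5},{"slide":[0,0,0],"yaw":-0.15,"fingers":0.5},{"slide":[0,0,0],"yaw":-0.26,"fingers":0.5},{"slide":[0,0,0],"yaw":-0.38,"fingers":0.5},{"slide":[0,0,0],"yaw":-0.5,"fingers":0.5},{"slide":[0,0,0],"yaw":-0.61,"fingers":0.5},{"slide":[0,0,0],"yaw":-0.7,"fingers":0.5},{"slide":[0,0,0],"yaw":-0.75,"fingers":0.5}]'
python3 -m creep '[{"slide":[0,0,0],"yaw":-0.08,"fingers":0.5},{"slide":[0,0,0],"yaw":-0.2,"fingers":0.5},{"slide":[0,0,0],"yaw":-0.32,"fingers":0.5},{"slide":[0,0,0],"yaw":-0.43,"fingers":0.5},{"slide":[0,0,0],"yaw":-0.5,"fingers":0.5},{"slide":[0,0,0],"yaw":-0.52,"fingers":0.5},{"slide":[0,0,0],"yaw":-0.52,"fingers":0.5},{"slide":[0,0,0],"yaw":-0.52,"fingers":0.5}]'
python3 -m creep '[{"slide":[0,0,0],"yaw":0,"fingers":0.5},{"slide":[0,0,0],"yaw":0,"fingers":0.5},{"slide":[0,0,0],"yaw":0,"fingers":0.5},{"slide":[0,0,0],"yaw":0,"fingers":0.5},{"slide":[0,0,0],"yaw":0,"fingers":0.5}]'
python3 - <<'E'
from h import *
b=snap("side");crop(b,270,160,390,260,6,"c_s17");d=snap("wrist","w17")
s=readout.sense();M=R.from_quat(s["tool_rot"]).as_matrix();print(np.degrees(np.arctan2(M[1,0],M[0,0])),s["position"],s["t"],s["contact_force"])
E
```

```text
t: 21.5
position: [634.7, -7.1, 76.7]
tool_rot: [0.891, 0.454, -0.002, -0.001]
contact_force: [-5.3, -6.8, -6.3]
finger_gap: 0.117
t: 22.3
position: [634.2, -8.5, 76.6]
tool_rot: [0.661, 0.75, -0.003, -0.001]
contact_force: [-9.3, -17.0, -4.1]
finger_gap: 0.113
t: 23.1
position: [634.6, -9.5, 76.7]
tool_rot: [0.448, 0.894, -0.003, -0.001]
contact_force: [-6.8, -21.3, -5.5]
finger_gap: 0.113
t: 23.6
position: [634.6, -9.5, 76.7]
tool_rot: [0.448, 0.894, -0.003, -0.001]
contact_force: [-7.0, -21.1, -6.2]
finger_gap: 0.113
126.79468210838739 [634.59690924  -9.47845069  76.70499775] 23.7 [ -7.04751125 -21.48057463  -5.54085279]
```

View pics/c_s17.png

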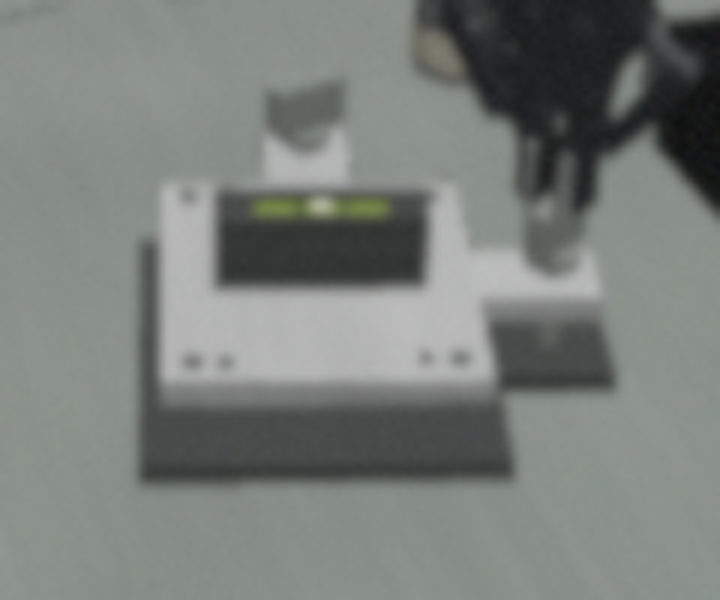

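View pics/w17.png

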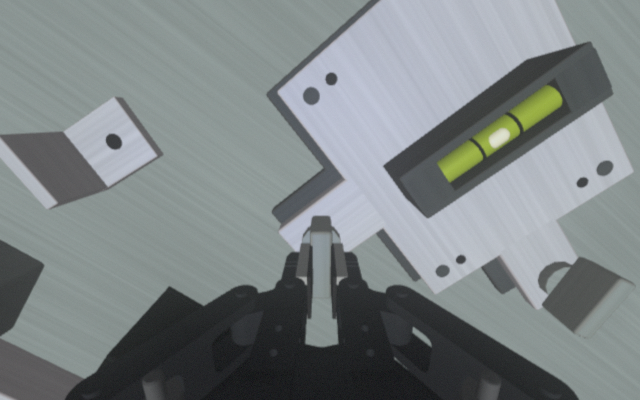

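```bash
python3 - <<'E'
from h import *
d=snap("wrist");print(vial(d,(430,78,570,190),88));crop(d,425,70,575,195,5,"c_w18")
E
```

```text
{'len': np.float64(61.675131325033576), 'mid': array([527.86153094,  17.62079493]), 'ang': np.float64(-15.565481418696248), 'bub': np.float64(0.4830223763447934), 'n': np.int64(257), 'ext': (np.float64(-4.5786729805983715), np.float64(5.378506041024116))}
```

View pics/c_w18.png

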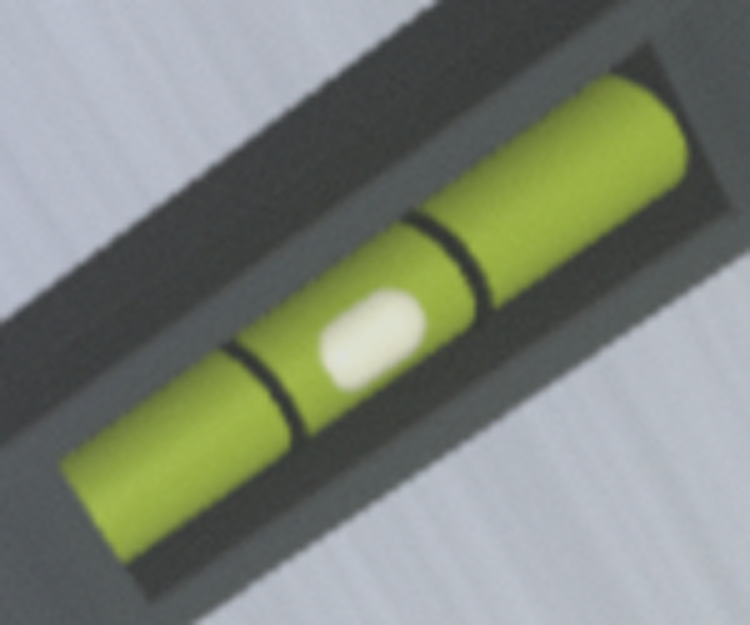

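```bash
python3 -m creep '[{"slide":[-0.2,-0.2,0],"yaw":0,"fingers":0.5},{"slide":[-0.2,-0.2,0],"yaw":0,"fingers":2.5},{"slide":[-0.2,-0.2,0],"yaw":0,"fingers":4},{"slide":[-0.2,-0.2,-1],"yaw":0,"fingers":5},{"slide":[-0.2,-0.2,-4],"yaw":0,"fingers":5},{"slide":[-0.2,-0.2,-8],"yaw":0.1,"fingers":5},{"slide":[-0.2,-0.2,-11],"yaw":0.2,"fingers":5},{"slide":[-0.2,-0.2,-12],"yaw":0.3,"fingers":5}]'
python3 - <<'E'
from h import *
s=readout.sense();M=R.from_quat(s["tool_rot"]).as_matrix();print(np.degrees(np.arctan2(M[1,0],M[0,0])),s["position"],s["t"],s["contact_force"])
E
```

```text
t: 24.55
position: [637.8, -8.6, 202.9]
tool_rot: [0.578, 0.816, 0.002, 0.003]
contact_force: [0.5, -0.4, 1.1]
finger_gap: 0.583
109.39739013644021 [637.78316643  -8.61749846 202.93364138] 24.55 [ 0.45879048 -0.42046001  1.09716028]
```

```bash
python3 -m creep '[{"slide":[1.3,-1.9,0],"yaw":0.12,"fingers":6},{"slide":[3.5,-5,0],"yaw":0.26,"fingers":6},{"slide":[5.5,-7.8,1],"yaw":0.4,"fingers":6},{"slide":[6.4,-9.15,2.5],"yaw":0.53,"fingers":6},{"slide":[6.4,-9.15,3.2],"yaw":0.597,"fingers":6},{"slide":[6.4,-9.15,3.2],"yaw":0.597,"fingers":6},{"slide":[6.4,-9.15,3.2],"yaw":0.597,"fingers":6}]'
python3 - <<'E'
from h import *
d=snap("wrist","w19");crop(d,280,130,360,270,4,"c_w19v")
print(vial(d,(300,140,336,265),88))
a=snap("scene","a19");b=snap("side","b19")
s=readout.sense();M=R.from_quat(s["tool_rot"]).as_matrix();print(np.degrees(np.arctan2(M[1,0],M[0,0])),s["position"],s["t"],s["contact_force"])
E
```

```text
t: 25.25
position: [529.2, 20.9, 166.8]
tool_rot: [0.79, 0.612, 0.001, 0.001]
contact_force: [-0.2, 0.2, 0.0]
finger_gap: 0.701
{'len': np.float64(61.40339165513329), 'mid': array([528.85937141,  19.28764151]), 'ang': np.float64(-15.231091722140665), 'bub': np.float64(-0.5099403220067743), 'n': np.int64(102), 'ext': (np.float64(-5.284253471543703), np.float64(4.829042197636448))}
75.47371196407255 [529.0436378   20.70212469 166.36549541] 25.4 [ 0.27037633 -0.1347133  -0.2283012 ]
```

View pics/w19.png

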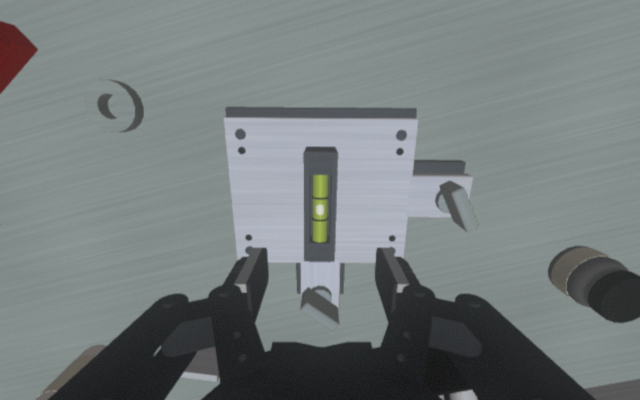

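View pics/c_w19v.png

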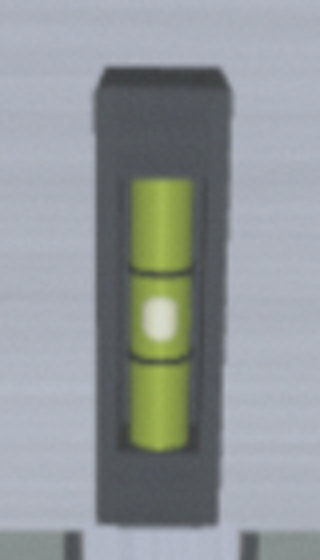

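View pics/a19.png

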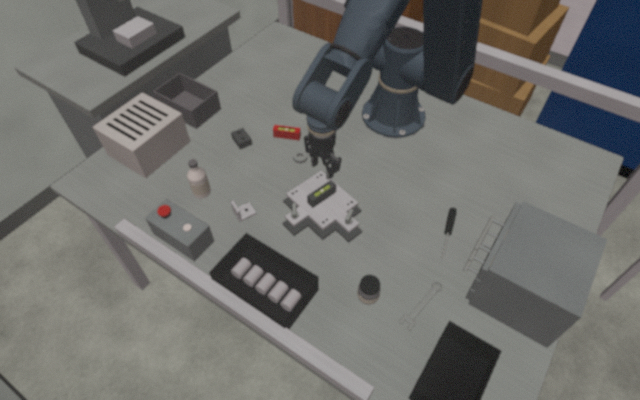

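The bubble lies between the rings, about 1 mm from the middle (rings at rows 271 and 358, bubble at 319 in the crop). The bystanders stand where they began. I'll retreat a little and hand the job in.

```bash
python3 -m creep '[{"slide":[0,0,-2],"yaw":0,"fingers":6},{"slide":[0,0,-5],"yaw":0,"fingers":6},{"slide":[0,0,-7],"yaw":0,"fingers":6},{"slide":[0,0,-7],"yaw":0,"fingers":6},{"slide":[0,0,-7],"yaw":0,"fingers":6},{"slide":[0,0,-7],"yaw":0,"fingers":6}]'
python3 - <<'E'
from h import *
from bench import job
d=snap("wrist");print(vial(d,(295,130,345,260),88))
print(job.sign_off())
E
```

```text
t: 26.0
position: [528.0, 20.7, 234.7]
tool_rot: [0.791, 0.612, -0.001, -0.001]
contact_force: [0.2, 0.5, -0.2]
finger_gap: 0.703
{'len': np.float64(61.48268362343045), 'mid': array([528.501595  ,  19.27065294]), 'ang': np.float64(-15.29692402647939), 'bub': np.float64(-0.12315602587499974), 'n': np.int64(68), 'ext': (np.float64(-5.457587536593923), np.float64(4.810277367308065))}
the job is handed in; nothing more can be done
None
```

The plate now reads level both ways, and I handed the job in at about 26 s of the 72 s allowed.

- **Side screw:** I laid the dark level on the middle of the plate the long way and turned the side screw clockwise 1.20 rad. The bubble was still 1–2 mm off, so I added another 0.14 rad. The wrist camera then showed it about 0.5 mm from the middle.
- **Far screw:** I took the level up, laid it a quarter turn round in line with the far screw, and turned that screw 1.27 rad anticlockwise. The last wrist-camera readings put the bubble between 0.1 and 1 mm from the middle.

**Last checks:** The level lies within about 2 mm of the plate's centre. The gripper is open, well clear above it, and touching nothing. The bystanders look unmoved in the scene view taken just before the final retreat.

**Disagreements:**
- After the first side-screw turn the cameras disagreed: 0 mm from the scene view, 1–2 mm from the wrist and about 3 mm from the oblique side view. I went by the wrist camera, which had the closest view.
- While I turned the far screw, the grip sat about 3 mm off the commanded point, with about 22 N of sideways force on the wrist.

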